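# Lock the ring mandrel in its bench bracket with a linchpin

## Robot

A 7-joint arm with a two-finger parallel gripper is mounted at the origin on the work surface. World frame = base frame: x ahead of the robot, y to its left, z up, the work surface at z = 0. Lengths are in m, angles in rad, forces in N, time in s.
With the tool pointing down it reaches from about 0.4 to 0.9 m from the base axis. Payload 5.5 kg.
Tool frame: the origin (TCP) lies on the front face of the gripper's body, between the roots of the fingers; the fingertips stand 66 mm ahead of it and the grasp point (between the pads) lies 47 mm ahead of it; x points along the fingers, y is the direction in which the jaws open and shut, and the axes are right-handed (so a half turn about x gives the same grasp; the last joint's range is limited). The gripper opens to 92 mm and grips with 3 to 60 N. Pads are 19 mm wide; open, the fingers measure 130 mm over their backs; the gripper's body (75 mm by 190 mm) begins 47 mm behind the grasp point.
Start: joints at [1.578, 0.501, -0.427, 1.55, 0.221, 1.138, -0.21], TCP at [0.164, -0.629, 0.292] pointing down, gripper open.
Joint ranges: [-2.88, 2.88], [-0.31, 2.03], [-1.54, 1.56], [0.2, 2.42], [-1.41, 4.55], [0.19, 2.02], [-2.57, 2.57]. Speed limits (rad/s): [2.57, 2.57, 3.14, 3.14, 3.14, 3.14, 3.14].

## Interface

Orientations are given as a unit quaternion [x, y, z, w].
In Python, from plant import r gives the robot as it stands.
- The arm moves only by the tool move_arm, never from a script. Its argument "deltas" is a list that holds one entry, the list of rows, each a list of 7 numbers: the gripper command: -1 is shut, 1 is fully open, values between are in proportion, then the shift along the tool's x, y, z in m, then the turn, a rotation vector about the tool's x, y, z in degrees. A call has exactly 5 rows; each row is the pose to reach, as a shift and turn from the pose commanded when the call began, along the tool's axes at that moment; what a row does not reach only later rows make up. A row lasts 1/12 s, in which the tool goes at most 41.7 mm and 7.16 degrees, less where a joint would pass 70% of its speed; a pose out of reach is approached as far as the arm can. A call with a gripper value outside its range is refused whole. The fingers move at their own pace and stop on an object; "newtons" is the grip in N (left out, the last holds). Time passes only in rows, so rows that repeat a pose let the fingers close, or fill a call up. It gives the time, the measured TCP pose, the force and the opening at its end, in the units of the state.
- r.get_obs(): the state, without advancing time (a new reading comes with each control period).
- r.grab_frame(name): name is "side" or "top" or "wrist"; returns (picture, depth): 420x560x3 uint8, blue, green, red; 420x560 float32, m along the optical axis (not along the pixel's ray), 0 where there is no reading.
- r.camera_params(name): a dict with "mtx" (3x3 intrinsics, pixels), "rvec" (rotation vector, rad) and "tvec" (3), from world to camera coordinates, as OpenCV has them; the wrist camera has in their place "mount" (4x4, takes a point from camera to tool coordinates, whose origin is the TCP and whose axes are the tool frame's). Camera axes: x right, y down, z forward; pixel columns grow to the right and rows downward; lengths in m; the calibration is good to about 2 mm. A picture is of the moment at which its call begins: read the wrist's pose just before it. camera_params takes no time and is no camera call.
- r.job_done(): hands the job in, once; it reports no verdict.
The state is a dict: "t": time; "joints": joint angles; "joint_vel": joint speeds; "joint_torque": joint torques, N m; "tool_pos": TCP position; "tool_rot": TCP orientation; "contact_force": force on the tool from outside, world axes, zero at the start; "torque": the same for the moment, N m; "width": finger opening in m.
Only numpy, scipy, OpenCV 4.12 (cv2) and the standard library are available. Lean on these libraries where they do the work, as an engineer would, in place of code of your own. Each camera call takes 0.05 s, during which the arm holds its last target.

## Task

Take the steel linchpin out of the white bur stand and push it, without forcing anything, down through the cross hole in the ring mandrel's square tang until its head sits fully home on the tang. Then swing its wire bail down over the tang's free end until it stops, so the pin cannot lift out, and let go. Leave the jar, pliers and hammer where they are.

Things in the scene. Friction and masses are not known exactly. Their poses are not given: they have to be found in the camera images.
- linchpin: Steel linchpin, upright in the stand's top. Origin: centre of its head's underside; z up along the pin, -x to the side the bail lies on. Head: block 14 (x) x 18 (y) x 36 mm high above the origin. A U-shaped bail of 4 mm wire is hinged on it at z = 6 mm, axis along y, arms at y = +-16. Grip the head with fingertips above z = 9 to clear the wires. Mass 60 to 120 g.
- pin_tip (a point): Flat lower end of the linchpin's shank, 34 mm below the head's underside. Shank 8 mm round; its lowest 4 mm taper to 5.5 mm.
- bail (a joint): Swing of the bail (rad): 0 = straight out level to the pin's -x, growing as it swings down, stop at 1.4 (hanging almost straight down, cross bar just outside the pin's tip). Starts between 0 and 0.25. Stiff hinge: it stays where it is left and takes about 1.5 N at the cross bar to swing.
- bail_bar (a point): Middle of the bail's cross bar (4 mm wire, 32 mm between the arms), 56 mm from the hinge.
- bracket: Grey bracket bolted to the bench, holding a level steel ring mandrel. Origin: on the bench, 32 mm in front of the upright block; z up; -x points along the mandrel's square tang to its free end, roughly to the robot. Base x = 5 to 120, y = +-45, 12 mm high; block x = 32 to 62, y = +-28, to z = 126; tapered mandrel on to x = 288, axis at z = 110. Up to 25 N may be put on bracket and mandrel, by pin or gripper.
- tang_root (a point): Where the top centre line of the tang (level, z = 120 mm) leaves the upright block. The tang, a 20 x 20 mm bar, runs from here to the bracket's -x. The mandrel floats endwise (stiffly, about 10 N shifts it) and is not measured: its pin hole lies anywhere from 20 to 44 mm out from this point, and must be looked for or felt for.
- stand: White plastic stepped bur stand, fixed to the bench: round tiers of radius 58 (to z = 30 mm) and 36 (to 56), then a 36 x 36 mm block with its top at z = 95, where the pin's head rests, its shank in a 10 mm hole in the middle. Origin: centre of the underside. Burs on the lower tier reach z = 66.
- jar: Bystander: glass jar with steel cap, 56 mm wide, 75 mm high, standing. Origin: centre of the underside.
- pliers: Bystander: pliers with red handles lying along x, about 135 x 56 x 12 mm. Origin: on the bench under the pivot.
- hammer: Bystander: hammer lying along x, 200 mm long. Origin: on the bench under its middle.
- tang_axis (a point): A point fixed to the bracket, on the tang's axis (z = 110 mm) at the block's face. The pin hole goes straight down through the tang: 9.5 mm round, slightly chamfered mouth, centred across the tang, 13 mm from its free end. The pin goes in from above with its bail to the free end, so that the arms pass either side of the tang.
Not all that is in view belongs to the job. Of the things that look like the linchpin, the middle-sized one is meant.

How it is judged:
On the way:
1. the linchpin is fully home in the tang's hole with its bail still open (z of linchpin in the frame of tang_root between -0.004 and 0.003 m and y of linchpin in the frame of tang_root between -0.004 and 0.004 m and x of linchpin in the frame of tang_root between -0.048 and -0.016 m and value of joint bail below 1 rad), for 0.2 s.
At the end, for the whole second after the job is handed in: Linchpin at rest in the tang's hole, within 0.15 rad of upright, head's underside at most 3 mm above the tang's top, within 4 mm of the tang's centre line and 16 to 48 mm out from the block; bail swung down past 1.25 rad (stop at 1.4); nothing held (z of linchpin in the frame of tang_root between -0.004 and 0.003 m and y of linchpin in the frame of tang_root between -0.004 and 0.004 m and x of linchpin in the frame of tang_root between -0.048 and -0.016 m and angle between linchpin's own z axis and vertical below 0.15 rad and value of joint bail above 1.25 rad and linear speed of linchpin below 0.02 m/s); the robot touches nothing.
It fails at once if the pin is forced: more than 25 N between linchpin and bracket or mandrel (contact force between linchpin and bracket above 25 N).
It fails at once if the gripper or arm presses on the bracket or mandrel with more than 25 N (contact force between any of the fingers, the arm and bracket above 25 N).
It fails at once if the jar, pliers or hammer is moved by more than 25 mm (distance of any of jar, pliers, hammer from where it was at the start of the episode above 0.025 m).
It also fails if it takes over 72 s, if anything falls off the work surface, if the arm or the gripper's body presses on something with over 40 N, if the wrist force passes 120 N, or if a joint passes its speed limit or range.

## Working session

There is one attempt and no reset: what is moved stays moved. The work goes in short steps, Python scripts to look and compute and a tool call to move; the robot and the scene stay as the last step left them, time stands still between calls to the robot, and variables do not carry over. Pictures are saved under pics/ and viewed, and the job is handed in when it is done.

Besides the shell and the picture viewer there is one more tool, called after "Request:" in YAML: its name, and indented under it one key for each argument. move_arm: Moves the arm, as the interface text tells. Its arguments: {"type":"object","properties":{"deltas":{"type":"array","items":{"type":"array","items":{"type":"array","items":{"type":"number"}}}},"newtons":{"type":"number"}},"required":["deltas"]}

```bash
ls; mkdir -p pics
python3 - <<'E'
from plant import r
import cv2,numpy as np
o=r.get_obs();print(o)
for n in ["side","top","wrist"]:
    p,d=r.grab_frame(n);cv2.imwrite(f"pics/{n}0.png",p);np.save(f"pics/{n}0.npy",d)
    c=r.camera_params(n);print(n,c)
E
```

```text
pics
{'t': 0.0, 'joints': array([ 1.57817183,  0.50186144, -0.42679093,  1.5514481 ,  0.22075499,
        1.13830205, -0.21031678]), 'joint_vel': array([-2.68550638e-05, -1.75067900e-03,  3.74808599e-04,  1.06803402e-03,
        1.00703584e-03, -4.16358757e-04,  1.42073394e-04]), 'joint_torque': array([ 9.34106138e-04, -5.66590726e+01, -5.81572115e+00, -2.79121685e+01,
       -6.84593129e-02,  3.09290516e-02,  2.10101025e-04]), 'tool_pos': array([ 0.16429632, -0.62829546,  0.29117047]), 'tool_rot': array([-0.70127829, -0.09090303,  0.70137932, -0.08951225]), 'contact_force': array([-0.28542468,  0.17405424, -0.32072755]), 'torque': array([0.00614468, 0.01058579, 0.01696594]), 'width': 0.09182904359157743}
side {'mtx': array([[514.13234293,   0.        , 282.16049677],
       [  0.        , 514.13234293, 203.49628054],
       [  0.        ,   0.        ,   1.        ]]), 'rvec': array([ 0.85311814, -2.60979833,  0.99015072]), 'tvec': array([0.42201783, 0.3167574 , 1.07780393])}
top {'mtx': array([[383.55916028,   0.        , 277.44435592],
       [  0.        , 383.55916028, 208.47954141],
       [  0.        ,   0.        ,   1.        ]]), 'rvec': array([ 2.15073961, -2.20102497,  0.07049994]), 'tvec': array([0.01728289, 0.5354303 , 0.90159067])}
wrist {'mtx': array([[307.32459924,   0.        , 278.95545958],
       [  0.        , 307.32459924, 208.18366034],
       [  0.        ,   0.        ,   1.        ]]), 'mount': array([[ 2.31548484e-04, -2.60082589e-01,  9.65586347e-01,
        -9.28996666e-02],
       [ 9.99999973e-01,  6.36105710e-05, -2.22667270e-04,
         2.11528812e-04],
       [-3.50961863e-06,  9.65586372e-01,  2.60082597e-01,
        -6.99531713e-02],
       [ 0.00000000e+00,  0.00000000e+00,  0.00000000e+00,
         1.00000000e+00]])}
```

View pics/side0.png

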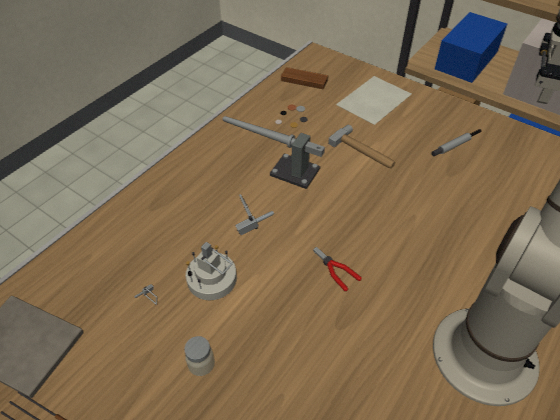

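View pics/top0.png

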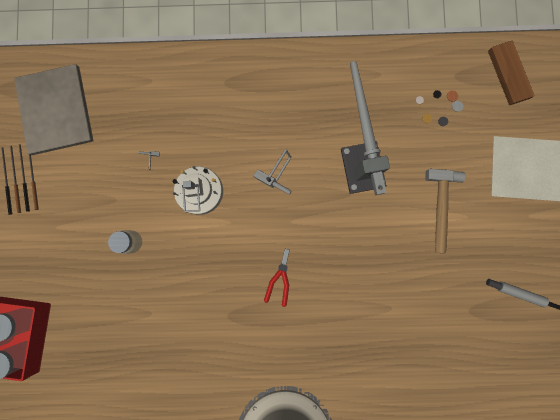

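View pics/wrist0.png

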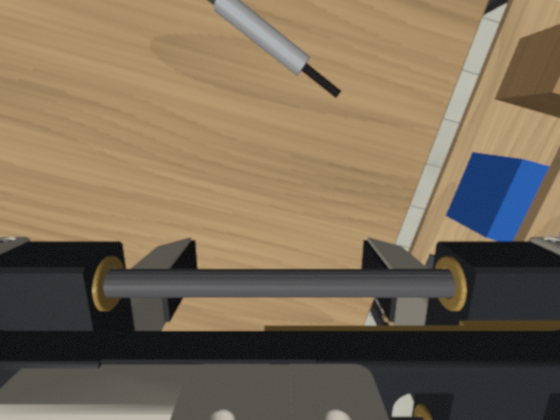

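The top view shows three linchpin-like things: a small one lying at (150,157), one upright in the stand at (192,188), and a large one lying at (272,180). The middle-sized, upright one in the stand fits the description. I'll confirm it in an enlarged crop.

```bash
cat > h.py <<'E'
import numpy as np,cv2
from scipy.spatial.transform import Rotation as R
from plant import r
def ext(n,obs=None):
    c=r.camera_params(n);K=c["mtx"]
    if n=="wrist":
        T=np.eye(4);T[:3,:3]=R.from_quat(obs["tool_rot"]).as_matrix();T[:3,3]=obs["tool_pos"]
        M=T@c["mount"];return K,M[:3,:3],M[:3,3]
    A=cv2.Rodrigues(c["rvec"])[0];return K,A.T,-A.T@c["tvec"]
def ray(n,u,v,obs=None):
    K,A,o=ext(n,obs);return o,A@np.linalg.solve(K,[u,v,1.])
def onz(n,u,v,z,obs=None):
    o,d=ray(n,u,v,obs);return o+d*(z-o[2])/d[2]
def cloud(n,D,obs=None):
    K,A,o=ext(n,obs);v,u=np.mgrid[:D.shape[0],:D.shape[1]]
    c=np.stack([(u-K[0,2])/K[0,0]*D,(v-K[1,2])/K[1,1]*D,D],-1);return c@A.T+o
def proj(n,P,obs=None):
    K,A,o=ext(n,obs);p=(np.asarray(P)-o)@A@K.T;return p[...,:2]/p[...,2:]
E
python3 - <<'E'
from h import *
a=cv2.imread("pics/top0.png");b=cv2.imread("pics/side0.png")
c1=cv2.resize(a[145:225,140:300],None,fx=5,fy=5,interpolation=2)
c1=c1[:,:800]
cv2.imwrite("pics/c1.png",c1)
cv2.imwrite("pics/c2.png",cv2.resize(b[180:310,120:290],None,fx=4.5,fy=4.5,interpolation=2))
cv2.imwrite("pics/c3.png",np.hstack([cv2.resize(a[130:210,330:400],None,fx=5.5,fy=5.5,interpolation=2),cv2.resize(b[120:200,260:335],None,fx=5.5,fy=5.5,interpolation=2)]))
D=np.load("pics/top0.npy");C=cloud("top",D)
for u,v in [(198,190),(193,182),(185,190),(190,210),(376,163),(379,185),(362,170),(120,242),(283,268),(444,210),(443,176)]:print(u,v,C[v,u].round(4))
E
```

```text
198 190 [0.5743 0.178  0.1032]
193 182 [0.5916 0.1879 0.1081]
185 190 [0.5761 0.209  0.0946]
190 210 [0.5316 0.1992 0.0896]
376 163 [ 0.6205 -0.2099  0.1245]
379 185 [ 0.5733 -0.2153  0.1205]
362 170 [ 0.6088 -0.1828  0.1087]
120 242 [0.4639 0.361  0.0768]
283 268 [ 0.3929 -0.0051  0.0113]
444 210 [ 0.5224 -0.3916  0.0242]
443 176 [ 0.6036 -0.3923  0.0276]
```

View pics/c1.png

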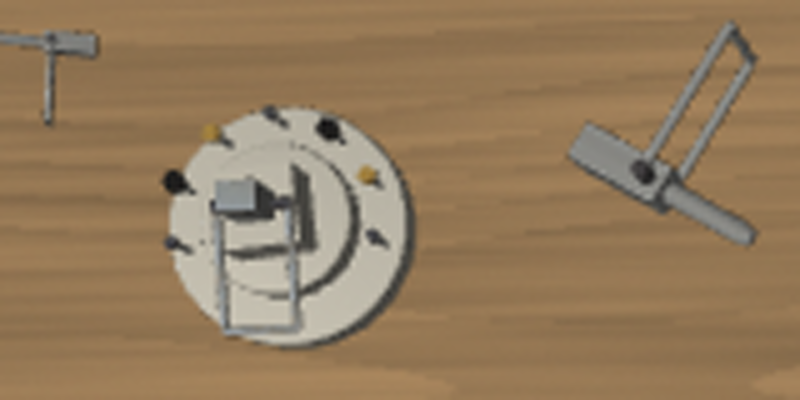

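View pics/c2.png

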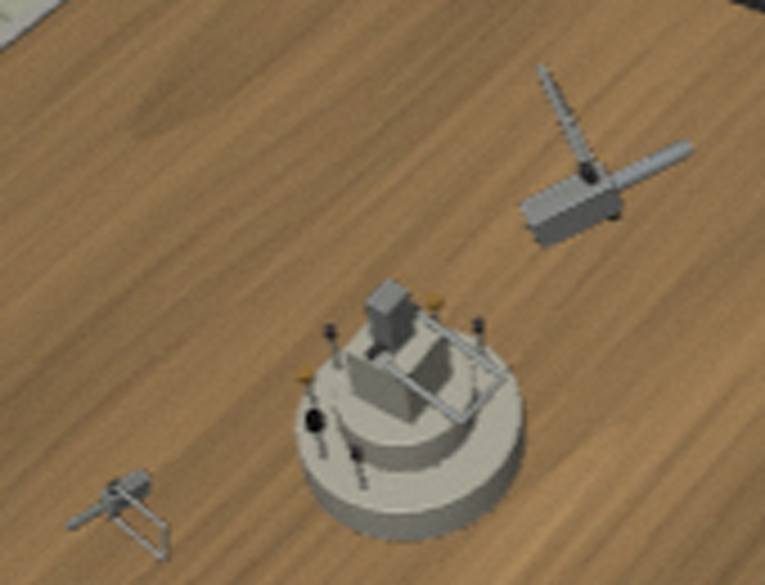

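View pics/c3.png

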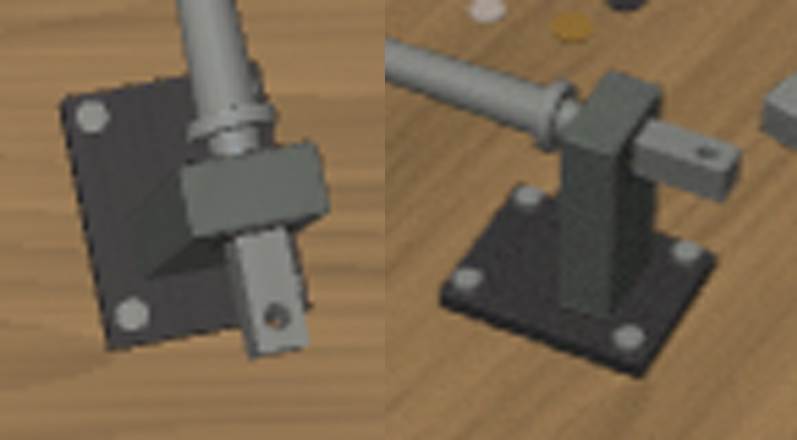

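Confirmed: the stand's pin (crop c1 head at (238,197)) is the middle-sized one and upright, with its bail towards the robot. The tang hole is visible in crop c3 at (278,316) in the top view and (708,152) in the side view. I'll triangulate both.

Run:
```python
from h import *
t=lambda x,y:(140+(x+.5)/5-.5,145+(y+.5)/5-.5)
s=lambda x,y:(120+(x+.5)/4.5-.5,180+(y+.5)/4.5-.5)
t3=lambda x,y:(330+(x+.5)/5.5-.5,130+(y+.5)/5.5-.5)
s3=lambda x,y:(260+(x-385+.5)/5.5-.5,120+(y+.5)/5.5-.5)
def tri(a,b):
    o1,d1=ray("top",*a);o2,d2=ray("side",*b);d1/=np.linalg.norm(d1);d2/=np.linalg.norm(d2)
    k=np.linalg.lstsq(np.c_[d1,-d2],o2-o1,rcond=None)[0];p,q=o1+k[0]*d1,o2+k[1]*d2
    return ((p+q)/2).round(4),np.linalg.norm(p-q).round(4)
print("cams",ext("top")[2],ext("side")[2])
print("barL",tri(t(226,332),s(464,417)),tri(t(226,332),s(507,376)))
print("barR",tri(t(297,330),s(507,376)))
print("head top",tri(t(237,197),s(391,297)),onz("top",*t(237,197),.131))
print("hole",tri(t3(278,317),s3(709,152)),onz("top",*t3(278,317),.12),onz("side",*s3(709,152),.12))
for p in [(252,357),(309,345),(229,234),(287,226)]:print("tang corner",p,onz("top",*t3(*p),.12).round(4))
for p in [(180,180),(312,145),(329,207),(190,237)]:print("block top",p,onz("top",*t3(*p),.126).round(4))
```

```text
cams [ 0.4643992  -0.00575642  0.94029265] [0.05609176 0.63434499 1.01713114]
barL (array([0.5287, 0.2093, 0.094 ]), np.float64(0.0014)) (array([0.5194, 0.1973, 0.1245]), np.float64(0.0174))
barR (array([0.5287, 0.1781, 0.0918]), np.float64(0.002))
head top (array([0.5832, 0.1948, 0.1308]), np.float64(0.0022)) [0.58407322 0.19538681 0.131     ]
hole (array([ 0.5677, -0.2181,  0.1203]), np.float64(0.0019)) [ 0.56853121 -0.21768461  0.12      ] [ 0.56709274 -0.21895681  0.12      ]
tang corner (252, 357) [ 0.5531 -0.2069  0.12  ]
tang corner (309, 345) [ 0.5573 -0.2292  0.12  ]
tang corner (229, 234) [ 0.6017 -0.2     0.12  ]
tang corner (287, 226) [ 0.6043 -0.2227  0.12  ]
block top (180, 180) [ 0.6224 -0.1804  0.126 ]
block top (312, 145) [ 0.6349 -0.2323  0.126 ]
block top (329, 207) [ 0.6103 -0.2378  0.126 ]
block top (190, 237) [ 0.5999 -0.1834  0.126 ]
```

Run:
```python
from h import *
o=r.get_obs();A=R.from_quat(o["tool_rot"]).as_matrix();print(A.round(3))
# desired tool x down, z=+x world
for s in (1,-1):
    z=np.array([s,0,0.]);x=np.array([0,0,-1.]);B=np.c_[x,np.cross(z,x),z]
    print(s,np.degrees(R.from_matrix(A.T@B).as_rotvec()).round(1), (A.T@(np.array([.52,.195,.29])-o["tool_pos"])).round(3))
```

```text
[[-0.     0.253 -0.967]
 [ 0.001 -0.967 -0.253]
 [-1.    -0.001 -0.   ]]
1 [-1.653e+02 -1.000e-01  0.000e+00] [ 0.003 -0.707 -0.552]
-1 [14.7  0.   0.1] [ 0.003 -0.707 -0.552]
```

```bash
cat >> h.py <<'E'
def down(yaw):  # tool x down, tool z at heading yaw(deg)
    a=np.radians(yaw);z=np.array([np.cos(a),np.sin(a),0]);x=np.array([0,0,-1.]);return np.c_[x,np.cross(z,x),z]
def delta(p0,A0,p,A):
    return (A0.T@(np.asarray(p)-p0)).round(4),np.degrees(R.from_matrix(A0.T@A).as_rotvec()).round(2)
def rows(p0,A0,p,A,g,n=5,N=5):
    d,t=delta(p0,A0,p,A)
    print([[g]+[round(float(x),4) for x in d*min(1,(i+1)/n)]+[round(float(x),2) for x in t*min(1,(i+1)/n)] for i in range(N)])
def cur():
    o=r.get_obs();return o["tool_pos"],R.from_quat(o["tool_rot"]).as_matrix(),o
E
python3 - <<'E'
from h import *
p,A,o=cur()
az0=-75.4
wp=[(-75.4,.649,-165.3)]
for az,rad in [(-60,.63),(-44,.6),(-30,.58),(-12,.58),(2,.57),(17,.57)]:
    wp.append((az,rad,-165.3+165.3*(az-az0)/(17-az0)))
f=lambda w:(np.array([w[1]*np.cos(np.radians(w[0])),w[1]*np.sin(np.radians(w[0])),.29]),down(w[2]))
for a,b in zip(wp,wp[1:]):
    pa,Aa=f(a);pb,Ab=f(b);print(pb.round(3),b[2]);print(delta(pa,Aa,pb,Ab))
E
```

```text
[ 0.315 -0.546  0.29 ] -137.75
(array([ 0.    , -0.0413, -0.1674]), array([-27.55,   0.  ,   0.  ]))
[ 0.432 -0.417  0.29 ] -109.12662337662337
(array([ 0.    , -0.0169, -0.1729]), array([-28.62,   0.  ,   0.  ]))
[ 0.502 -0.29   0.29 ] -84.08116883116882
(array([ 0.    ,  0.0252, -0.143 ]), array([-25.05,   0.  ,   0.  ]))
[ 0.567 -0.121  0.29 ] -51.87987012987013
(array([ 0.    ,  0.0822, -0.1618]), array([-32.2,   0. ,   0. ]))
[0.57 0.02 0.29] -26.83441558441558
(array([ 0.    ,  0.0886, -0.1091]), array([-25.05,   0.  ,   0.  ]))
[0.545 0.167 0.29 ] 0.0
(array([ 0.    ,  0.1199, -0.0882]), array([-26.83,   0.  ,   0.  ]))
```

Request:
move_arm:
  deltas:
    - [[1, 0, -0.008, -0.033, -5.5, 0, 0], [1, 0, -0.016, -0.067, -11, 0, 0], [1, 0, -0.025, -0.1, -16.5, 0, 0], [1, 0, -0.033, -0.134, -22, 0, 0], [1, 0, -0.041, -0.167, -27.5, 0, 0]]

```text
t: 0.57
tool_pos: [0.3169, -0.5458, 0.292]
tool_rot: [0.659, 0.256, -0.659, 0.256]
contact_force: [0.3, -0.9, 0.6]
width: 0.0922
```

Request:
move_arm:
  deltas:
    - [[1, 0, -0.003, -0.035, -5.7, 0, 0], [1, 0, -0.007, -0.069, -11.4, 0, 0], [1, 0, -0.01, -0.104, -17.2, 0, 0], [1, 0, -0.014, -0.138, -22.9, 0, 0], [1, 0, -0.017, -0.173, -28.6, 0, 0]]

```text
t: 0.98
tool_pos: [0.4331, -0.4168, 0.292]
tool_rot: [-0.575, -0.411, 0.576, -0.411]
contact_force: [0.5, -1.3, -0.3]
width: 0.0921
```

Run:
```python
from h import *
p,A,o=cur();print(o["t"],p,A.round(3),o["joints"].round(2))
```

```text
0.9833 [ 0.43306986 -0.41682615  0.29202962] [[-0.001  0.946 -0.325]
 [ 0.    -0.325 -0.946]
 [-1.    -0.001  0.   ]] [ 1.26  0.47 -0.72  1.67  0.34  1.13  0.11]
```

Run:
```python
from h import *
p,A,o=cur()
B=down(-75);q=np.array([.56,-.225,.292]);rows(p,A,q,B,1)
```

```text
[[1, -0.0, 0.0115, -0.0445, -6.8, -0.0, 0.01], [1, -0.0, 0.0231, -0.0891, -13.59, -0.0, 0.01], [1, -0.0, 0.0346, -0.1336, -20.39, -0.01, 0.02], [1, -0.0, 0.0462, -0.1782, -27.18, -0.01, 0.02], [1, -0.0, 0.0577, -0.2227, -33.98, -0.01, 0.03]]
```

Request:
move_arm:
  deltas:
    - [[1, 0, 0.01, -0.04, -6.8, 0, 0], [1, 0, 0.02, -0.079, -13.6, 0, 0], [1, 0, 0.03, -0.118, -20.4, 0, 0], [1, 0, 0.04, -0.157, -27.2, 0, 0], [1, 0, 0.05, -0.196, -34, 0, 0]]

```text
t: 1.4
tool_pos: [0.5448, -0.2481, 0.2921]
tool_rot: [0.43, 0.561, -0.43, 0.561]
contact_force: [0.8, -1.0, 0.9]
width: 0.0918
```

Request:
move_arm:
  deltas:
    - [[1, 0, 0.015, -0.018, -6.8, 0, 0], [1, 0, 0.015, -0.018, -13.6, 0, 0], [1, 0, 0.015, -0.018, -20, 0, 0], [1, 0, 0.015, -0.018, -20, 0, 0], [1, 0, 0.015, -0.018, -20, 0, 0]]

```text
t: 1.82
tool_pos: [0.554, -0.2286, 0.2918]
tool_rot: [0.329, 0.626, -0.329, 0.626]
contact_force: [0.6, -0.5, -0.8]
width: 0.0918
```

Run:
```python
from h import *
p,A,o=cur();print(o["t"],p,A.round(3),o["joints"].round(2))
i,d=r.grab_frame("wrist");cv2.imwrite("pics/w1.png",i);np.savez("pics/w1.npz",d=d,p=o["tool_pos"],q=o["tool_rot"])
print(proj("wrist",[.568,-.218,.12],o))
```

```text
1.8167 [ 0.55395456 -0.22859394  0.29176716] [[-0.001  0.824  0.567]
 [ 0.001  0.567 -0.824]
 [-1.    -0.    -0.001]] [ 1.04  0.55 -0.96  1.67  0.49  1.18  0.56]
[298.65245551 205.7160113 ]
```

View pics/w1.png

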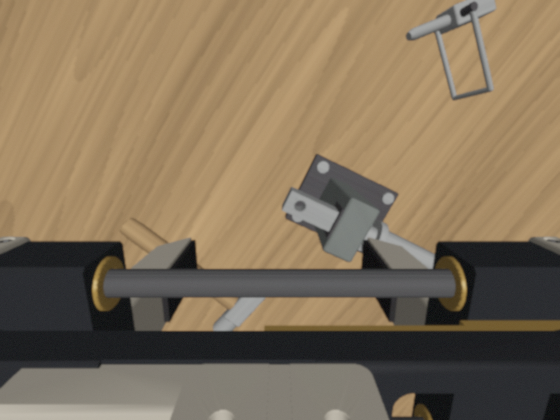

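The wrist view shows the tang with its hole near (299,206), where I predicted it. I'll enlarge this and measure it.

Run:
```python
from h import *
z=np.load("pics/w1.npz");o=dict(tool_pos=z["p"],tool_rot=z["q"]);i=cv2.imread("pics/w1.png")
cv2.imwrite("pics/w1c.png",cv2.resize(i[175:245,270:370],None,fx=8,fy=8,interpolation=2))
g=cv2.cvtColor(i,cv2.COLOR_BGR2GRAY)
C=cloud("wrist",z["d"],o)
m=((abs(C[...,2]-.12)<.004)).astype(np.uint8);m[:180]=0;m[245:]=0;m[:,:270]=0;m[:,360:]=0
print(m.sum(),C[(m>0)][:,2].mean())
P=C[m>0][:,:2];print(cv2.minAreaRect((P*1000).astype(np.float32)))
```

```text
1238 0.12037920729894583
((581.3411865234375, -209.45362854003906), (53.32102584838867, 53.75400924682617), 88.71221923828125)
```

View pics/w1c.png

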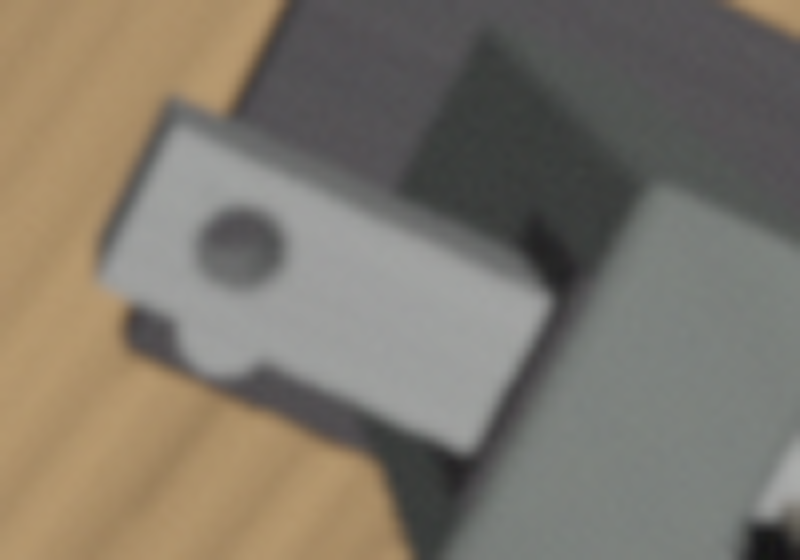

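Run:
```python
from h import *
z=np.load("pics/w1.npz");o=dict(tool_pos=z["p"],tool_rot=z["q"])
f=lambda x,y,h=.12:onz("wrist",270+(x+.5)/8-.5,175+(y+.5)/8-.5,h,o)[:2]
a,b,c,d,h=[f(*q) for q in [(172,120),(103,277),(555,298),(470,452),(241,248)]]
e,g=f(270,377),f(470,452)
print(a,b,c,d,h)
an=lambda v:np.degrees(np.arctan2(v[1],v[0]))
print(an(c-a),an(g-e),an(b-a)+90,an(d-c)+90,np.linalg.norm(a-b),np.linalg.norm(c-d))
u=c-a;u/=np.linalg.norm(u);n=np.array([-u[1],u[0]])
print("hole across from two edges",(h-a)@n,(h-d)@n,"from end",(h-(a+b)/2)@u,"to root",((c+d)/2-h)@u)
```

```text
[ 0.55400073 -0.209846  ] [ 0.55793281 -0.22881642] [ 0.60098098 -0.20214887] [ 0.6040979  -0.22210811] [ 0.56867698 -0.21736271]
9.304543097580353 13.236447120960328 11.710138774979853 8.875860307192411 0.019373639853661074 0.02020115153812407
hole across from two edges -0.009790696554643276 0.01040988956377799 from end 0.012861247177969022 to root 0.03426320944888322
```

The hole is at (0.5687, -0.2174), 12.9 mm from the free end and centred across the tang, which agrees with the top and side views. The tang yaw is about 9.7°. Next I'll go to the stand.

Run:
```python
from h import *
p,A,o=cur()
for q,y in [((.58,-.06,.292),-30),((.575,.10,.292),-8),((.584,.195,.282),0)]:
    B=down(y);print(delta(p,A,q,B));p,A=np.array(q),B
```

```text
(array([-1.000e-04,  1.172e-01, -1.244e-01]), array([-2.549e+01, -3.000e-02,  1.000e-02]))
(array([ 0.    ,  0.1361, -0.0843]), array([-22.,   0.,   0.]))
(array([ 0.01  ,  0.0953, -0.0043]), array([-8.,  0.,  0.]))
```

Request:
move_arm:
  deltas:
    - [[1, 0, 0.023, -0.025, -5.1, 0, 0], [1, 0, 0.047, -0.05, -10.2, 0, 0], [1, 0, 0.07, -0.075, -15.3, 0, 0], [1, 0, 0.094, -0.1, -20.4, 0, 0], [1, 0, 0.117, -0.124, -25.5, 0, 0]]

```text
t: 2.28
tool_pos: [0.5796, -0.059, 0.2923]
tool_rot: [0.181, 0.683, -0.182, 0.684]
contact_force: [0.8, 0.0, -0.7]
width: 0.092
```

Request:
move_arm:
  deltas:
    - [[1, 0, 0.027, -0.017, -4.4, 0, 0], [1, 0, 0.054, -0.034, -8.8, 0, 0], [1, 0, 0.081, -0.05, -13.2, 0, 0], [1, 0, 0.109, -0.067, -17.6, 0, 0], [1, 0, 0.136, -0.084, -22, 0, 0]]

```text
t: 2.7
tool_pos: [0.5742, 0.1006, 0.2922]
tool_rot: [0.048, 0.705, -0.048, 0.706]
contact_force: [0.9, -0.7, 0.8]
width: 0.0921
```

Request:
move_arm:
  deltas:
    - [[1, 0.002, 0.025, -0.001, -2, 0, 0], [1, 0.005, 0.05, -0.002, -4, 0, 0], [1, 0.007, 0.075, -0.003, -6, 0, 0], [1, 0.01, 0.095, -0.004, -8, 0, 0], [1, 0.01, 0.095, -0.004, -8, 0, 0]]

```text
t: 3.12
tool_pos: [0.5818, 0.1993, 0.2822]
tool_rot: [-0.002, 0.707, 0.004, 0.707]
contact_force: [-1.1, 0.9, 0.8]
width: 0.0918
```

Run:
```python
from h import *
p,A,o=cur();print(o["t"],p,A.round(3),o["joints"].round(2))
i,d=r.grab_frame("wrist");cv2.imwrite("pics/w2.png",i);np.savez("pics/w2.npz",d=d,p=o["tool_pos"],q=o["tool_rot"])
u,v=proj("wrist",[.584,.195,.131],o);print(u,v)
v0,u0=int(v)-80,int(u)-60
cv2.imwrite("pics/w2c.png",cv2.resize(i[v0:v0+120,u0:u0+120],None,fx=5,fy=5,interpolation=2));print(u0,v0)
```

```text
3.1167 [0.58183537 0.1992583  0.28217679] [[-0.    -0.008  1.   ]
 [ 0.003  1.     0.008]
 [-1.     0.003 -0.   ]] [ 0.4   0.69 -1.14  1.64  0.65  1.25  0.7 ]
273.3790384673948 215.31562632137295
213 135
```

View pics/w2c.png

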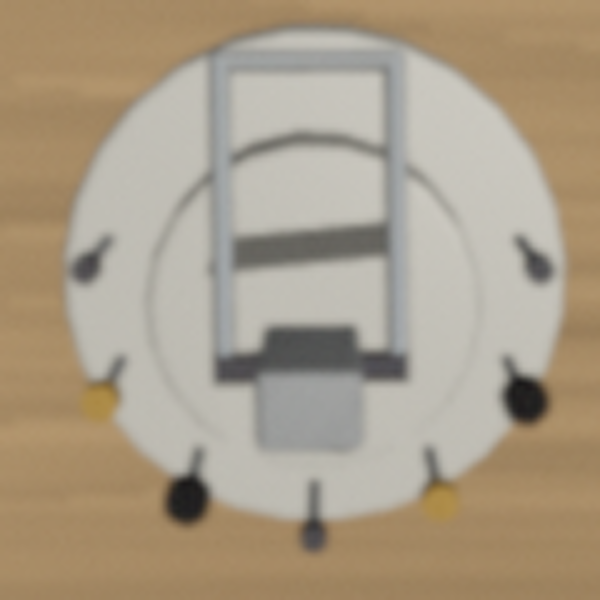

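The crop shows the head's top at (309,411), the hinge rod on row 367 and the bail bar on row 60. It is almost aligned with the tool.

Run:
```python
from h import *
z=np.load("pics/w2.npz");o=dict(tool_pos=z["p"],tool_rot=z["q"])
f=lambda x,y,h:onz("wrist",213+(x+.5)/5-.5,135+(y+.5)/5-.5,h,o)[:2].round(4)
for q in [(255,371),(362,369),(362,452),(255,452),(308.5,411)]:print("head",f(*q,.131))
for q in [(216,368),(407,366)]:print("hinge",f(*q,.101))
for q in [(212,61),(403,60)]:print("bar",f(*q,.094))
C=cloud("wrist",z["d"],o);print(C[135+82,213+62],C[135+12,213+61])
```

```text
head [0.5785 0.1869]
head [0.578  0.2045]
head [0.5924 0.2047]
head [0.5925 0.1869]
head [0.5853 0.1958]
hinge [0.5861 0.1783]
hinge [0.5855 0.2136]
bar [0.5309 0.1778]
bar [0.5304 0.2121]
[0.58511352 0.19635753 0.13210317] [0.5310786  0.19481888 0.09146805]
```

Request:
move_arm:
  deltas:
    - [[1, 0.02, 0, 0, 0, 0, 0], [1, 0.04, 0, 0, 0, 0, 0], [1, 0.06, 0, 0, 0, 0, 0], [1, 0.07, 0, 0, 0, 0, 0], [1, 0.07, 0, 0, 0, 0, 0]]

```text
t: 3.58
tool_pos: [0.5823, 0.1921, 0.2097]
tool_rot: [-0.001, 0.708, -0.001, 0.706]
contact_force: [0.2, -0.9, -0.5]
width: 0.0916
```

Run:
```python
from h import *
p,A,o=cur();print(o["t"],p,A.round(4),o["joints"].round(2),o["joint_vel"].round(3))
print(delta(p,A,[.5853,.1958,.173],down(.9)))
```

```text
3.5833 [0.58230464 0.1920738  0.20970214] [[-0.0039 -0.001   1.    ]
 [-0.0025  1.      0.001 ]
 [-1.     -0.0025 -0.0039]] [ 0.37  0.76 -1.07  1.7   0.73  1.14  0.65] [ 0.004 -0.029 -0.04  -0.036 -0.02   0.028  0.017]
(array([0.0367, 0.0038, 0.0031]), array([-0.84, -0.22,  0.14]))
```

Request:
move_arm:
  deltas:
    - [[1, 0.007, 0.004, 0.003, -0.8, 0, 0], [1, 0.015, 0.004, 0.003, -0.8, 0, 0], [1, 0.025, 0.004, 0.003, -0.8, 0, 0], [1, 0.035, 0.004, 0.003, -0.8, 0, 0], [1, 0.037, 0.004, 0.003, -0.8, 0, 0]]

```text
t: 4.0
tool_pos: [0.5853, 0.198, 0.1732]
tool_rot: [-0.007, 0.708, 0.006, 0.706]
contact_force: [-0.0, -0.5, -0.6]
width: 0.0918
```

Run:
```python
from h import *
p,A,o=cur();print(o["t"],p,A.round(4))
print(delta(p,A,[.5853,.1958,.173],down(.9)))
i,d=r.grab_frame("wrist");cv2.imwrite("pics/w3.png",i)
i,d=r.grab_frame("side");cv2.imwrite("pics/s3.png",cv2.resize(i[180:310,120:290],None,fx=4,fy=4))
```

```text
4.0 [0.58531009 0.19801271 0.1732476 ] [[-0.0021 -0.0183  0.9998]
 [-0.0011  0.9998  0.0183]
 [-1.     -0.0011 -0.0021]]
(array([ 0.0003, -0.0022, -0.0001]), array([ 0.15, -0.12,  0.06]))
```

View pics/w3.png

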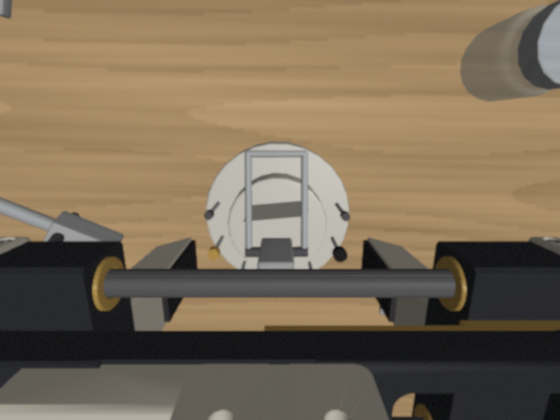

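View pics/s3.png

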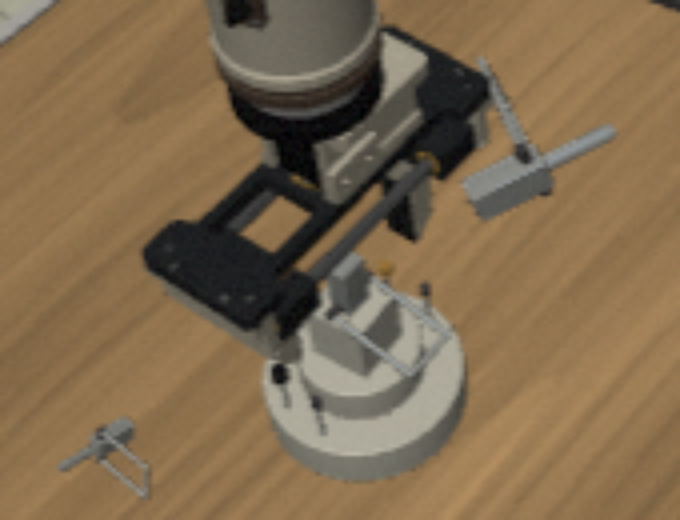

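The fingers straddle the head (wrist picture: head at (276,250), pads at x about 165 and 395). Closing.

Request:
move_arm:
  deltas:
    - [[0.2, 0, -0.001, 0, 0, 0, 0], [-0.2, 0, -0.002, 0, 0, 0, 0], [-1, 0, -0.002, 0, 0, 0, 0], [-1, 0, -0.002, 0, 0, 0, 0], [-1, 0, -0.002, 0, 0, 0, 0]]
  newtons: 30

```text
t: 4.52
tool_pos: [0.5863, 0.1966, 0.1756]
tool_rot: [-0.006, 0.707, 0.007, 0.707]
contact_force: [-0.2, -0.1, 0.7]
width: 0.0631
```

Request:
move_arm:
  deltas:
    - [[-1, 0, 0, 0, 0, 0, 0], [-1, 0, 0, 0, 0, 0, 0], [-1, 0, 0, 0, 0, 0, 0], [-1, 0, 0, 0, 0, 0, 0], [-1, 0, 0, 0, 0, 0, 0]]

```text
t: 4.93
tool_pos: [0.5861, 0.1966, 0.1752]
tool_rot: [-0.007, 0.707, 0.007, 0.707]
contact_force: [0.1, -0.2, -0.5]
width: 0.0298
```

Request:
move_arm:
  deltas:
    - [[-1, 0, 0, 0, 0, 0, 0], [-1, 0, 0, 0, 0, 0, 0], [-1, 0, 0, 0, 0, 0, 0], [-1, 0, 0, 0, 0, 0, 0], [-1, 0, 0, 0, 0, 0, 0]]

```text
t: 5.35
tool_pos: [0.586, 0.1966, 0.1752]
tool_rot: [-0.007, 0.707, 0.006, 0.707]
contact_force: [0.2, -0.7, 0.2]
width: 0.0177
```

Request:
move_arm:
  deltas:
    - [[-1, -0.01, 0, 0, 0, 0, 0], [-1, -0.03, 0, 0, 0, 0, 0], [-1, -0.05, 0, 0, 0, 0, 0], [-1, -0.07, 0, 0, 0, 0, 0], [-1, -0.08, 0, 0, 0, 0, 0]]

```text
t: 5.77
tool_pos: [0.5867, 0.1975, 0.2583]
tool_rot: [-0.006, 0.706, 0.007, 0.708]
contact_force: [0.3, -0.1, 0.1]
width: 0.0174
```

Run:
```python
from h import *
p,A,o=cur();print(o["t"],p,A.round(4),o["joints"].round(2),o["width"],o["contact_force"])
i,d=r.grab_frame("wrist");cv2.imwrite("pics/w4.png",i);np.savez("pics/w4.npz",d=d,p=o["tool_pos"],q=o["tool_rot"])
i,d=r.grab_frame("side");cv2.imwrite("pics/s4.png",cv2.resize(i[150:310,120:290],None,fx=3.5,fy=3.5))
```

```text
5.7667 [0.5866779  0.19748024 0.25834758] [[ 0.0029 -0.0188  0.9998]
 [ 0.0013  0.9998  0.0188]
 [-1.      0.0013  0.0029]] [ 0.38  0.72 -1.12  1.65  0.68  1.21  0.7 ] 0.017441685454167508 [ 0.25927945 -0.09197567  0.12070519]
```

View pics/w4.png

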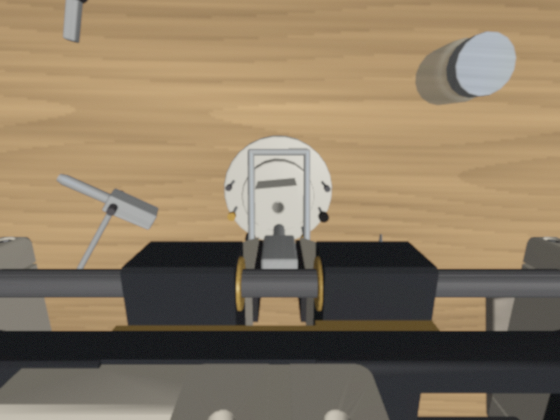

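View pics/s4.png

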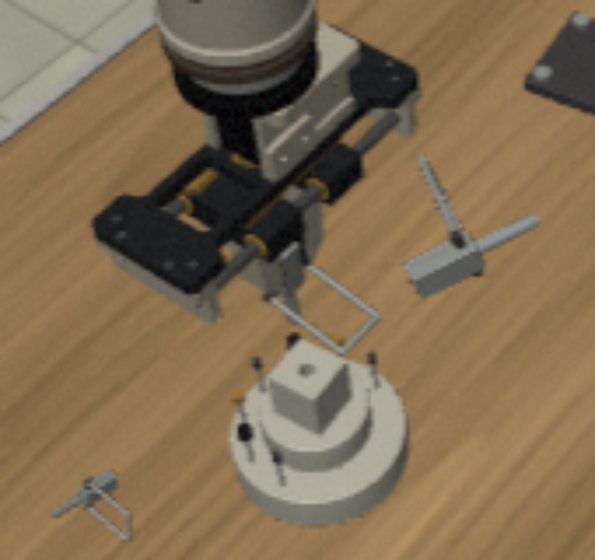

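The pin is out of the stand and held (opening 17.4 mm, shank tip near (279,232), stand hole empty below it). I'll carry it to the bracket, with the bail staying on the robot side.

Run:
```python
from h import *
p,A,o=cur();print(p)
z=np.load("pics/w4.npz");oo=dict(tool_pos=z["p"],tool_rot=z["q"])
def tw(t,o):return R.from_quat(o["tool_rot"]).apply(t)+o["tool_pos"]
print("tip",proj("wrist",tw([.1142,0,-.0007],oo),oo),"bar",proj("wrist",tw([.0742+.008,0,-.0567],oo),oo))
print(delta(p,A,[.57,-.2174,.285],down(9.7)))
i=cv2.imread("pics/w4.png");cv2.imwrite("pics/w4c.png",cv2.resize(i[130:280,220:340],None,fx=5,fy=4,interpolation=2)[:600])
```

```text
[0.58691866 0.19733517 0.25761824]
tip [279.1521405  226.20266128] bar [279.22857373 149.58601405]
(array([-0.0279, -0.4143, -0.0245]), array([-8.64,  0.22, -0.04]))
```

View pics/w4c.png

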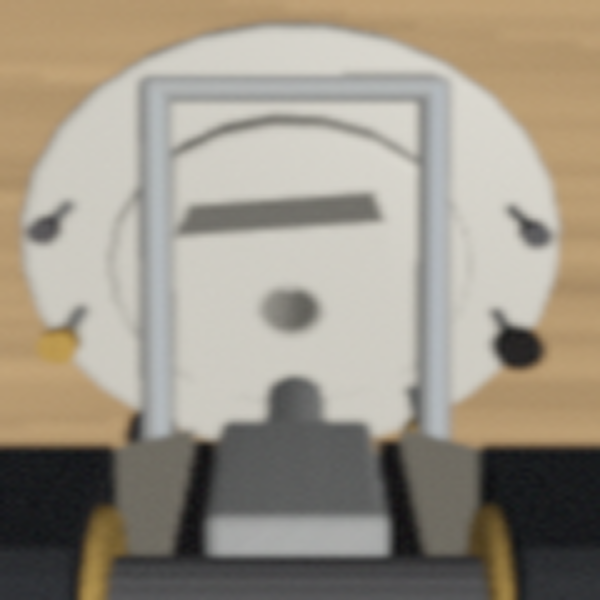

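Request:
move_arm:
  deltas:
    - [[-1, -0.01, -0.03, -0.002, -0.9, 0, 0], [-1, -0.015, -0.07, -0.004, -1.8, 0, 0], [-1, -0.02, -0.11, -0.006, -2.7, 0, 0], [-1, -0.025, -0.15, -0.008, -3.5, 0, 0], [-1, -0.028, -0.19, -0.01, -4.4, 0, 0]]

```text
t: 6.28
tool_pos: [0.5788, 0.0046, 0.2825]
tool_rot: [-0.034, 0.707, 0.034, 0.706]
contact_force: [1.6, -0.9, -1.1]
width: 0.0177
```

Request:
move_arm:
  deltas:
    - [[-1, 0, -0.04, -0.001, -0.8, 0, 0], [-1, 0, -0.08, -0.002, -1.6, 0, 0], [-1, 0, -0.12, -0.003, -2.4, 0, 0], [-1, 0, -0.16, -0.004, -3.2, 0, 0], [-1, 0, -0.2, -0.006, -4, 0, 0]]

```text
t: 6.7
tool_pos: [0.5918, -0.1956, 0.2819]
tool_rot: [-0.058, 0.705, 0.059, 0.704]
contact_force: [0.7, 0.2, -1.0]
width: 0.0176
```

Request:
move_arm:
  deltas:
    - [[-1, 0, 0, 0, 0, 0, 0], [-1, 0, 0, 0, 0, 0, 0], [-1, 0, 0, 0, 0, 0, 0], [-1, 0, 0, 0, 0, 0, 0], [-1, 0, 0, 0, 0, 0, 0]]

```text
t: 7.12
tool_pos: [0.5926, -0.191, 0.2832]
tool_rot: [-0.059, 0.705, 0.06, 0.705]
contact_force: [-0.4, 0.4, -0.5]
width: 0.0181
```

Run:
```python
from h import *
p,A,o=cur();print(o["t"],p,A.round(4),o["joints"].round(2))
# pin axis is at tool z=-.0007 ; want axis at hole
B=down(9.7);q=np.array([.5687,-.2174,.25])-B@np.array([0,0,-.0007]);print(q,delta(p,A,q,B))
```

```text
7.1167 [ 0.59261542 -0.19103504  0.28318789] [[-1.000e-04 -1.676e-01  9.859e-01]
 [ 3.000e-04  9.859e-01  1.676e-01]
 [-1.000e+00  3.000e-04 -1.000e-04]] [ 1.05  0.74 -1.2   1.62  0.72  1.29  1.47]
[ 0.56938999 -0.21728206  0.25      ] (array([ 0.0332, -0.022 , -0.0273]), array([-0.05, -0.  , -0.02]))
```

Request:
move_arm:
  deltas:
    - [[-1, 0, -0.011, -0.013, 0, 0, 0], [-1, 0.007, -0.022, -0.027, 0, 0, 0], [-1, 0.015, -0.022, -0.027, 0, 0, 0], [-1, 0.025, -0.022, -0.027, 0, 0, 0], [-1, 0.025, -0.022, -0.027, 0, 0, 0]]

```text
t: 7.53
tool_pos: [0.5689, -0.2181, 0.2562]
tool_rot: [-0.058, 0.705, 0.059, 0.704]
contact_force: [-0.6, 0.3, -0.6]
width: 0.0176
```

Run:
```python
from h import *
p,A,o=cur();print(o["t"],p,A.round(4))
i,d=r.grab_frame("wrist");cv2.imwrite("pics/w5.png",i);np.savez("pics/w5.npz",d=d,p=o["tool_pos"],q=o["tool_rot"])
print(proj("wrist",[.5687,-.2174,.12],o))
cv2.imwrite("pics/w5c.png",cv2.resize(i[130:270,210:350],None,fx=4.2,fy=4.2,interpolation=2))
s,d=r.grab_frame("side");cv2.imwrite("pics/s5.png",s);cv2.imwrite("pics/s5c.png",cv2.resize(s[90:190,250:350],None,fx=6,fy=6,interpolation=2))
```

```text
7.5333 [ 0.56886345 -0.21809425  0.25620857] [[-0.0024 -0.1659  0.9861]
 [ 0.001   0.9861  0.1659]
 [-1.      0.0014 -0.0022]]
[279.8187294  218.39913449]
```

View pics/w5c.png

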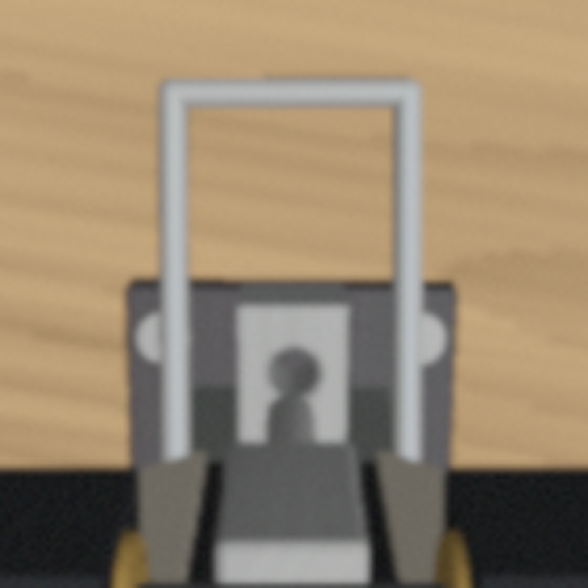

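View pics/s5c.png

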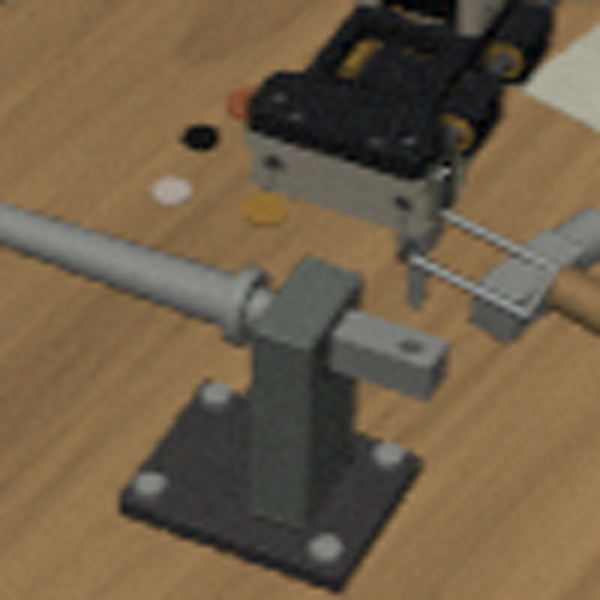

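The hole in the wrist view is at (279.6,218.2), against a prediction of (279.8,218.4), and the tang edges are parallel to the bail. I'll correct about 1 mm and lower until the tip is just above the tang.

Request:
move_arm:
  deltas:
    - [[-1, 0.004, 0.0007, 0.0006, 0, 0, 0], [-1, 0.008, 0.0007, 0.0006, 0, 0, 0], [-1, 0.012, 0.0007, 0.0006, 0, 0, 0], [-1, 0.016, 0.0007, 0.0006, 0, 0, 0], [-1, 0.016, 0.0007, 0.0006, 0, 0, 0]]

```text
t: 8.05
tool_pos: [0.5697, -0.2185, 0.2412]
tool_rot: [-0.058, 0.705, 0.059, 0.704]
contact_force: [-0.7, -1.0, -1.0]
width: 0.0175
```

```bash
cat > chk.py <<'E'
from h import *
import sys
p,A,o=cur();print(o["t"],p.round(4),"x axis",A[:,0].round(4),"F",o["contact_force"].round(1),"tau",o["torque"].round(2))
B=down(9.7);q=np.array([.5687,-.2174,p[2]])-B@np.array([0,0,-.0007]);print("want",q.round(4),delta(p,A,q,B))
print("hole-pin err world mm",((p+A@np.array([.1142,0,-.0007]))[:2]-[.5687,-.2174])*1000,"tip z",p[2]-.1142)
if len(sys.argv)>1:
    n=sys.argv[1]
    i,d=r.grab_frame("wrist");cv2.imwrite(f"pics/{n}w.png",i)
    c=cv2.resize(i[170:270,230:330],None,fx=4,fy=4,interpolation=2)
    s,d=r.grab_frame("side");c2=cv2.resize(s[100:180,270:350],None,fx=5,fy=5,interpolation=2)
    cv2.imwrite(f"pics/{n}.png",np.hstack([c,c2]))
E
python3 chk.py a6
```

```text
8.05 [ 0.5697 -0.2185  0.2412] x axis [-1.3e-03  3.0e-04 -1.0e+00] F [-0.7 -1.  -1. ] tau [ 0.09 -0.16  0.02]
want [ 0.5694 -0.2173  0.2412] (array([ 0.    ,  0.0012, -0.0001]), array([-0.23, -0.07, -0.03]))
hole-pin err world mm [ 0.1307314 -1.1643943] tip z 0.12700392022267096
```

View pics/a6.png

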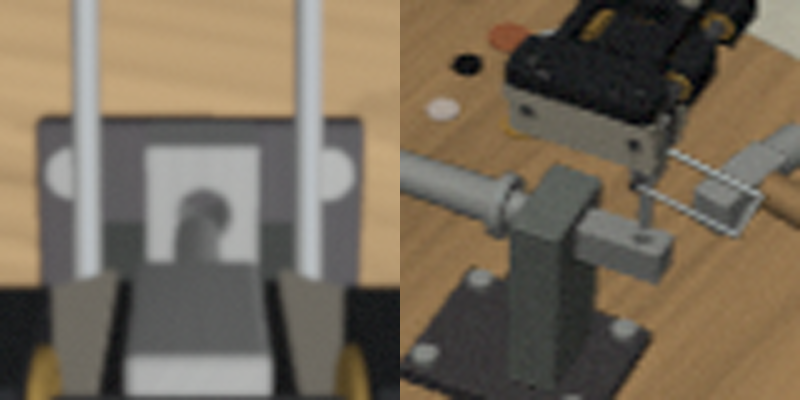

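The tip is about 1 mm to the left of the hole in the picture (tool -y), which agrees with the measured pose. I'll shift +1.1 mm in y and lower.

Request:
move_arm:
  deltas:
    - [[-1, 0.001, 0.0011, 0, 0, 0, 0], [-1, 0.002, 0.0011, 0, 0, 0, 0], [-1, 0.003, 0.0011, 0, 0, 0, 0], [-1, 0.005, 0.0011, 0, 0, 0, 0], [-1, 0.006, 0.0011, 0, 0, 0, 0]]

```text
t: 8.57
tool_pos: [0.5698, -0.2175, 0.236]
tool_rot: [-0.058, 0.705, 0.058, 0.705]
contact_force: [-0.1, -0.4, -1.1]
width: 0.0178
```

```bash
python3 chk.py a7
```

```text
8.5667 [ 0.5698 -0.2175  0.236 ] x axis [-1.e-04 -1.e-04 -1.e+00] F [-0.1 -0.4 -1.1] tau [ 0.13 -0.17 -0.02]
want [ 0.5694 -0.2173  0.236 ] (array([ 0.    ,  0.0003, -0.0004]), array([-0.25, -0.01,  0.  ]))
hole-pin err world mm [ 0.39914591 -0.24910784] tip z 0.12181214756230568
```

View pics/a7.png

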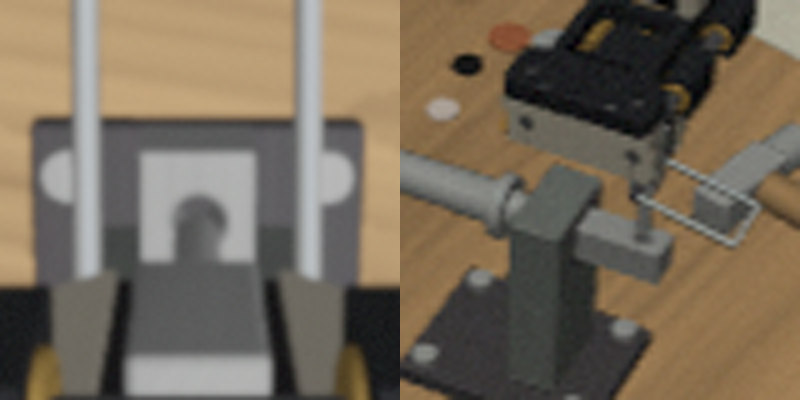

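Now centred laterally. I'll enter slowly, watching the force.

Request:
move_arm:
  deltas:
    - [[-1, 0.0005, 0.0002, -0.0004, 0, 0, 0], [-1, 0.0015, 0.0002, -0.0004, 0, 0, 0], [-1, 0.0025, 0.0002, -0.0004, 0, 0, 0], [-1, 0.0035, 0.0002, -0.0004, 0, 0, 0], [-1, 0.004, 0.0002, -0.0004, 0, 0, 0]]

```text
t: 9.08
tool_pos: [0.5694, -0.2173, 0.2321]
tool_rot: [-0.058, 0.705, 0.058, 0.705]
contact_force: [0.3, -0.3, -0.4]
width: 0.0175
```

```bash
python3 chk.py
```

```text
9.0833 [ 0.5694 -0.2173  0.2321] x axis [-1.e-04  0.e+00 -1.e+00] F [ 0.3 -0.3 -0.4] tau [ 0.11 -0.15 -0.02]
want [ 0.5694 -0.2173  0.2321] (array([0.    , 0.0001, 0.    ]), array([-0.24, -0.01, -0.  ]))
hole-pin err world mm [-0.00762748 -0.0482457 ] tip z 0.11785769330981119
```

Request:
move_arm:
  deltas:
    - [[-1, 0.0005, 0, 0, 0, 0, 0], [-1, 0.0015, 0, 0, 0, 0, 0], [-1, 0.0025, 0, 0, 0, 0, 0], [-1, 0.0035, 0, 0, 0, 0, 0], [-1, 0.004, 0, 0, 0, 0, 0]]

```text
t: 9.5
tool_pos: [0.5694, -0.2173, 0.228]
tool_rot: [-0.058, 0.705, 0.058, 0.705]
contact_force: [-0.1, -0.1, -1.6]
width: 0.0179
```

```bash
python3 chk.py
```

```text
9.5 [ 0.5694 -0.2173  0.228 ] x axis [-1.e-04  0.e+00 -1.e+00] F [-0.1 -0.1 -1.6] tau [ 0.08 -0.18 -0.01]
want [ 0.5694 -0.2173  0.228 ] (array([ 0.    ,  0.0001, -0.    ]), array([-0.24, -0.01, -0.  ]))
hole-pin err world mm [-0.00475011 -0.0450418 ] tip z 0.11384829449949904
```

Request:
move_arm:
  deltas:
    - [[-1, 0.0015, 0, 0, 0, 0, 0], [-1, 0.003, 0, 0, 0, 0, 0], [-1, 0.0045, 0, 0, 0, 0, 0], [-1, 0.006, 0, 0, 0, 0, 0], [-1, 0.007, 0, 0, 0, 0, 0]]

```text
t: 9.92
tool_pos: [0.5694, -0.2173, 0.221]
tool_rot: [-0.058, 0.705, 0.058, 0.705]
contact_force: [-0.9, 0.7, -0.6]
width: 0.0178
```

```bash
python3 chk.py a8
```

```text
9.9167 [ 0.5694 -0.2173  0.221 ] x axis [-2.e-04  0.e+00 -1.e+00] F [-0.9  0.7 -0.6] tau [ 0.17 -0.11  0.03]
want [ 0.5694 -0.2173  0.221 ] (array([0., 0., 0.]), array([-0.24, -0.01, -0.  ]))
hole-pin err world mm [-0.03055145 -0.04285167] tip z 0.10675445424611493
```

View pics/a8.png

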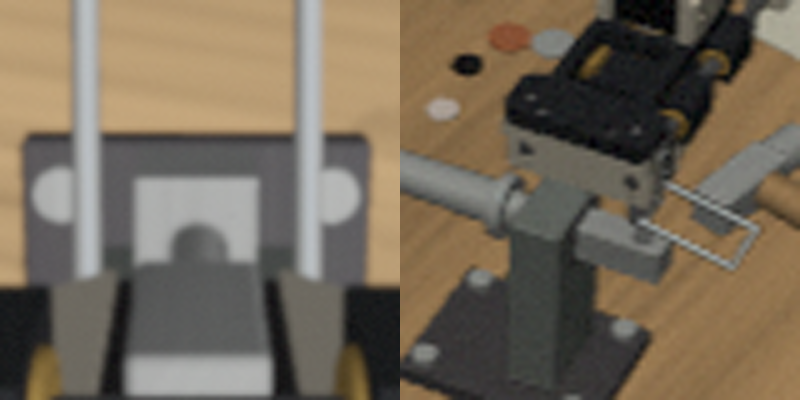

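The shank is in the hole with no reaction force. Continuing.

Request:
move_arm:
  deltas:
    - [[-1, 0.002, 0, 0, 0, 0, 0], [-1, 0.005, 0, 0, 0, 0, 0], [-1, 0.008, 0, 0, 0, 0, 0], [-1, 0.011, 0, 0, 0, 0, 0], [-1, 0.013, 0, 0, 0, 0, 0]]

```text
t: 10.43
tool_pos: [0.5693, -0.2173, 0.2076]
tool_rot: [-0.058, 0.705, 0.058, 0.705]
contact_force: [0.0, 0.4, -1.1]
width: 0.0176
```

Request:
move_arm:
  deltas:
    - [[-1, 0.001, 0, 0, 0, 0, 0], [-1, 0.002, 0, 0, 0, 0, 0], [-1, 0.003, 0, 0, 0, 0, 0], [-1, 0.004, 0, 0, 0, 0, 0], [-1, 0.005, 0, 0, 0, 0, 0]]

```text
t: 10.85
tool_pos: [0.5695, -0.2173, 0.2032]
tool_rot: [-0.058, 0.705, 0.058, 0.705]
contact_force: [0.6, 0.2, -0.3]
width: 0.0178
```

```bash
python3 chk.py a9
```

```text
10.85 [ 0.5695 -0.2173  0.2032] x axis [ 2.e-04 -1.e-04 -1.e+00] F [ 0.6  0.2 -0.3] tau [ 0.17 -0.19  0.01]
want [ 0.5694 -0.2173  0.2032] (array([-0.    ,  0.0001, -0.0001]), array([-0.24,  0.01,  0.01]))
hole-pin err world mm [ 0.15272471 -0.06543415] tip z 0.08903938727013555
```

View pics/a9.png

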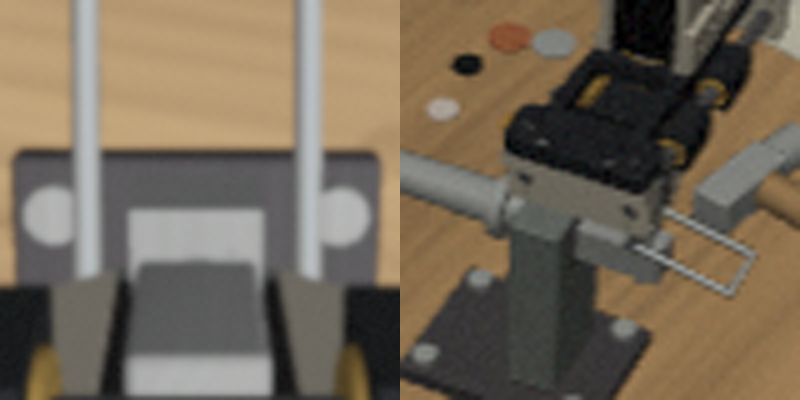

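Request:
move_arm:
  deltas:
    - [[-1, 0.0005, 0, 0, 0, 0, 0], [-1, 0.001, 0, 0, 0, 0, 0], [-1, 0.0015, 0, 0, 0, 0, 0], [-1, 0.002, 0, 0, 0, 0, 0], [-1, 0.002, 0, 0, 0, 0, 0]]

```text
t: 11.37
tool_pos: [0.5694, -0.2173, 0.2012]
tool_rot: [-0.058, 0.705, 0.058, 0.705]
contact_force: [0.1, 0.7, -0.5]
width: 0.0179
```

Request:
move_arm:
  deltas:
    - [[-1, 0.0002, 0, 0, 0, 0, 0], [-1, 0.0004, 0, 0, 0, 0, 0], [-1, 0.0006, 0, 0, 0, 0, 0], [-1, 0.0008, 0, 0, 0, 0, 0], [-1, 0.001, 0, 0, 0, 0, 0]]

```text
t: 11.78
tool_pos: [0.5695, -0.2173, 0.2002]
tool_rot: [-0.058, 0.705, 0.058, 0.705]
contact_force: [0.4, -0.0, -1.5]
width: 0.018
```

Request:
move_arm:
  deltas:
    - [[-1, 0.0002, 0, 0, 0, 0, 0], [-1, 0.0004, 0, 0, 0, 0, 0], [-1, 0.0006, 0, 0, 0, 0, 0], [-1, 0.0008, 0, 0, 0, 0, 0], [-1, 0.0008, 0, 0, 0, 0, 0]]

```text
t: 12.2
tool_pos: [0.5696, -0.2173, 0.2001]
tool_rot: [-0.058, 0.705, 0.058, 0.705]
contact_force: [-3.1, -1.3, 5.8]
width: 0.0178
```

```bash
python3 chk.py a10
```

```text
12.2 [ 0.5696 -0.2173  0.2001] x axis [ 2.e-04 -4.e-04 -1.e+00] F [-3.1 -1.3  5.8] tau [ 0.13  0.35 -0.01]
want [ 0.5694 -0.2173  0.2001] (array([-0.    ,  0.    , -0.0002]), array([-0.24,  0.  ,  0.03]))
hole-pin err world mm [ 0.18124239 -0.05186943] tip z 0.08592102406016758
```

View pics/a10.png

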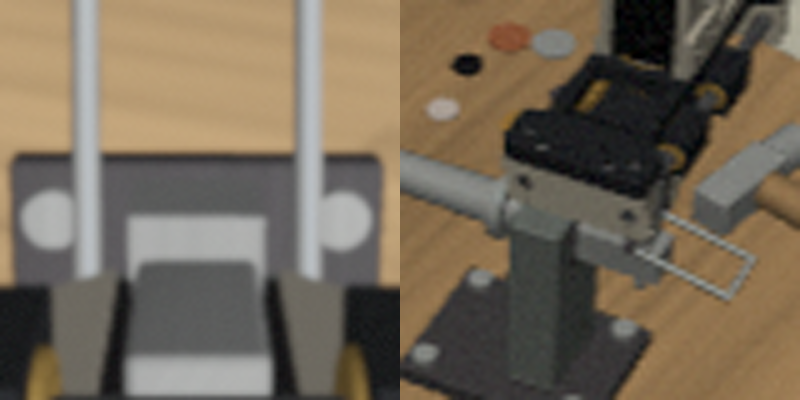

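Contact at TCP z = 0.2001 against an expected 0.2002, with about 6 N, so the head is home. The pin tip shows below the tang at (640,282) in the side crop. Releasing.

Request:
move_arm:
  deltas:
    - [[-1, -0.0005, 0, 0, 0, 0, 0], [-0.3, -0.0005, 0, 0, 0, 0, 0], [0, -0.0005, 0, 0, 0, 0, 0], [0, -0.0005, 0, 0, 0, 0, 0], [0, -0.0005, 0, 0, 0, 0, 0]]

```text
t: 12.72
tool_pos: [0.5695, -0.2173, 0.1998]
tool_rot: [-0.058, 0.705, 0.058, 0.705]
contact_force: [-0.8, -0.4, -0.9]
width: 0.04
```

Request:
move_arm:
  deltas:
    - [[0, -0.005, 0, 0, 0, 0, 0], [0, -0.015, 0, 0, 0, 0, 0], [0, -0.035, 0, 0, 0, 0, 0], [0, -0.055, 0, 0, 0, 0, 0], [0, -0.075, 0, 0, 0, 0, 0]]

```text
t: 13.13
tool_pos: [0.5696, -0.217, 0.2766]
tool_rot: [-0.058, 0.705, 0.059, 0.705]
contact_force: [0.6, -0.1, 0.7]
width: 0.0461
```

Run:
```python
from h import *
p,A,o=cur();print(o["t"],p,A.round(4),o["width"],o["joints"].round(2))
i,d=r.grab_frame("wrist");cv2.imwrite("pics/w11.png",i);np.savez("pics/w11.npz",d=d,p=o["tool_pos"],q=o["tool_rot"])
s,d=r.grab_frame("side");cv2.imwrite("pics/a11.png",np.hstack([cv2.resize(i[140:280,210:350],None,fx=400/140,fy=400/140,interpolation=2),cv2.resize(s[100:180,270:350],None,fx=5,fy=5,interpolation=2)]))
```

```text
13.1333 [ 0.56956425 -0.2170324   0.27662927] [[ 4.000e-04 -1.648e-01  9.863e-01]
 [ 3.000e-04  9.863e-01  1.648e-01]
 [-1.000e+00  2.000e-04  5.000e-04]] 0.04613564911302044 [ 1.12  0.73 -1.21  1.66  0.72  1.27  1.5 ]
```

View pics/a11.png

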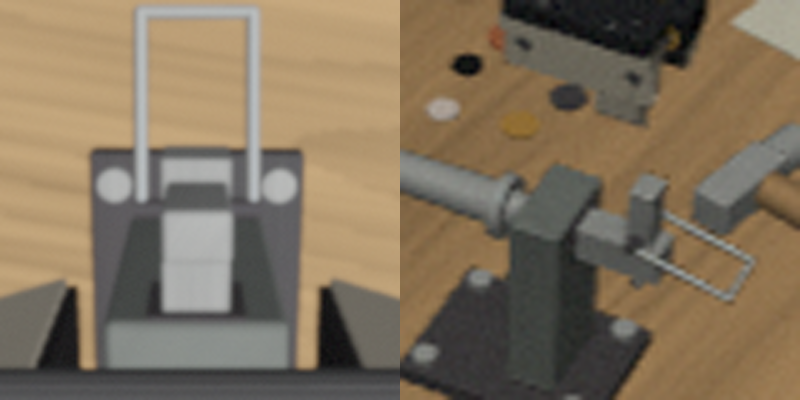

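The pin is seated upright with its bail open, and the gripper has let go. Check the head height and bail angle, then plan the swing with closed fingers tilted about 40°.

```bash
cat >> h.py <<'E'
H=np.array([.5687,-.2174]);YAW=9.7
def bailpose(th,phi,gap=0,c=.003,y=0):
    u=np.array([np.cos(np.radians(YAW)),np.sin(np.radians(YAW)),0]);k=np.array([0,0,1.])
    f=np.radians(phi);n=np.sin(f)*u-np.cos(f)*k;m=np.cos(f)*u+np.sin(f)*k
    B=np.r_[H,.126]-.056*(np.cos(th)*u+np.sin(th)*k)
    A=np.c_[n,np.cross(m,n),m];return B-(.068+gap)*n-c*m,A
E
python3 - <<'E'
from h import *
z=np.load("pics/w11.npz");o=dict(tool_pos=z["p"],tool_rot=z["q"]);C=cloud("wrist",z["d"],o)
f=lambda x,y:(int(210+x*.35),int(140+y*.35))
for n,(x,y) in dict(head=(198,235),tang=(198,172),bar=(198,13),tang2=(198,290)).items():
    U,V=f(x,y);print(n,C[V-1:V+2,U-1:U+2].reshape(-1,3).mean(0).round(4),C[V,U].round(4))
p,A,_=cur()
q,B=bailpose(0,40,.03);print(q,delta(p,A,q,B));q,B=bailpose(0,40,.012);print(q)
E
```

```text
head [ 0.5677 -0.2174  0.1565] [ 0.568  -0.2174  0.1557]
tang [ 0.5601 -0.2187  0.1207] [ 0.56   -0.2187  0.1208]
bar [ 0.5153 -0.2262  0.1156] [ 0.5153 -0.2262  0.1155]
tang2 [ 0.5961 -0.2127  0.1205] [ 0.5963 -0.2126  0.12  ]
[ 0.44914273 -0.2378363   0.19914399] (array([ 0.0796, -0.0002, -0.1246]), array([ -0.17, -39.67,   0.23]))
[ 0.46054749 -0.23588685  0.18535519]
```

Head top is at z = 0.156, so it is home. The bar's top is at 0.1155, so the bail is at about 0.2 rad. Backing off, tilting and closing the fingers.

Request:
move_arm:
  deltas:
    - [[-1, 0, 0, -0.025, 0, 0, 0], [-1, 0, 0, -0.05, 0, -5, 0], [-1, 0, 0, -0.075, 0, -10, 0], [-1, 0, 0, -0.1, 0, -15, 0], [-1, 0, 0, -0.125, 0, -20, 0]]
  newtons: 10

```text
t: 13.65
tool_pos: [0.448, -0.237, 0.2749]
tool_rot: [-0.048, 0.574, 0.068, 0.814]
contact_force: [-0.6, -0.5, 0.4]
width: 0.0175
```

Run:
```python
from h import *
p,A,o=cur();print(p,A.round(3),o["joints"].round(2),o["width"])
q,B=bailpose(0,40,.03);print(q,delta(p,A,q,B))
```

```text
[ 0.44798097 -0.23704173  0.27488042] [[ 0.331 -0.166  0.929]
 [ 0.056  0.986  0.156]
 [-0.942  0.     0.336]] [ 1.77  0.59 -1.52  2.09  0.61  0.78  1.7 ] 0.017531620610276
[ 0.44914273 -0.2378363   0.19914399] (array([ 0.0717, -0.001 , -0.0245]), array([ -0.15, -20.38,   0.08]))
```

Joint 3 is near its limit (-1.52 of -1.54) that far back. I'll start the swing with the tool upright and tilt progressively instead, which keeps the TCP near x = 0.51.

Run:
```python
from h import *
p,A,o=cur()
q,B=bailpose(.1,3,.03);print(q,delta(p,A,q,B))
for th in (.1,.3,.5,.7,.9,1.1,1.3,1.4):
    ph=np.degrees(th)/2;q,B2=bailpose(th,ph);print(th,ph.round(1),q.round(4))
```

```text
[ 0.50576772 -0.22815721  0.21811802] (array([ 0.0731, -0.0008,  0.036 ]), array([-0.16, 16.62,  0.03]))
0.1 2.9 [ 0.5075 -0.2279  0.1882]
0.3 8.6 [ 0.503  -0.2286  0.1762]
0.5 14.3 [ 0.5008 -0.229   0.1643]
0.7 20.1 [ 0.5007 -0.229   0.1528]
0.9 25.8 [ 0.5026 -0.2287  0.1421]
1.1 31.5 [ 0.5061 -0.2281  0.1325]
1.3 37.2 [ 0.511  -0.2273  0.1244]
1.4 40.1 [ 0.5139 -0.2268  0.1209]
```

Request:
move_arm:
  deltas:
    - [[-1, 0.01, 0, 0.012, 0, 4, 0], [-1, 0.02, 0, 0.024, 0, 8, 0], [-1, 0.03, 0, 0.036, 0, 13, 0], [-1, 0.045, 0, 0.036, 0, 16.6, 0], [-1, 0.055, 0, 0.036, 0, 16.6, 0]]

```text
t: 14.07
tool_pos: [0.5025, -0.2287, 0.2355]
tool_rot: [-0.057, 0.687, 0.06, 0.722]
contact_force: [0.3, 0.4, 0.7]
width: 0.0004
```

```bash
cat > nx.py <<'E'
from h import *
import sys
p,A,o=cur();print(o["t"],p.round(4),o["joints"].round(2),"F",o["contact_force"].round(1),o["width"].round(4))
th=float(sys.argv[1]);ph=float(sys.argv[2]);g=float(sys.argv[3])
q,B=bailpose(th,ph,g);print("delta",*delta(p,A,q,B))
E
python3 nx.py .1 3 .012
```

```text
Traceback (most recent call last):
  File "nx.py", line 3, in <module>
    p,A,o=cur();print(o["t"],p.round(4),o["joints"].round(2),"F",o["contact_force"].round(1),o["width"].round(4))
                                                                                             ^^^^^^^^^^^^^^^^
AttributeError: 'float' object has no attribute 'round'
```

```bash
sed -i 's/,o\["width"\].round(4)//' nx.py; python3 nx.py .1 3 .006
```

```text
14.0667 [ 0.5025 -0.2287  0.2355] [ 1.28  0.65 -1.2   1.87  0.68  1.06  1.55] F [0.3 0.4 0.7]
delta [ 0.0415 -0.      0.0025] [-0.22 -0.14 -0.01]
```

Request:
move_arm:
  deltas:
    - [[-1, 0.01, 0, 0.0025, 0, 0, 0], [-1, 0.02, 0, 0.0025, 0, 0, 0], [-1, 0.03, 0, 0.0025, 0, 0, 0], [-1, 0.04, 0, 0.0025, 0, 0, 0], [-1, 0.0415, 0, 0.0025, 0, 0, 0]]

```text
t: 14.48
tool_pos: [0.5034, -0.228, 0.1916]
tool_rot: [-0.056, 0.688, 0.061, 0.721]
contact_force: [-1.3, 0.2, -0.3]
width: 0.0009
```

```bash
python3 nx.py .5 14.3 0
python3 - <<'E'
from h import *
s,d=r.grab_frame("side");t,d=r.grab_frame("wrist")
cv2.imwrite("pics/a12.png",np.hstack([cv2.resize(t[140:280,210:350],None,fx=400/140,fy=400/140,interpolation=2),cv2.resize(s[100:180,280:360],None,fx=5,fy=5,interpolation=2)]))
E
```

```text
14.4833 [ 0.5034 -0.228   0.1916] [ 1.23  0.7  -1.14  1.9   0.75  1.    1.51] F [-1.3  0.2 -0.3]
delta [ 0.0271 -0.0006 -0.004 ] [ -0.24 -11.6   -0.11]
```

View pics/a12.png

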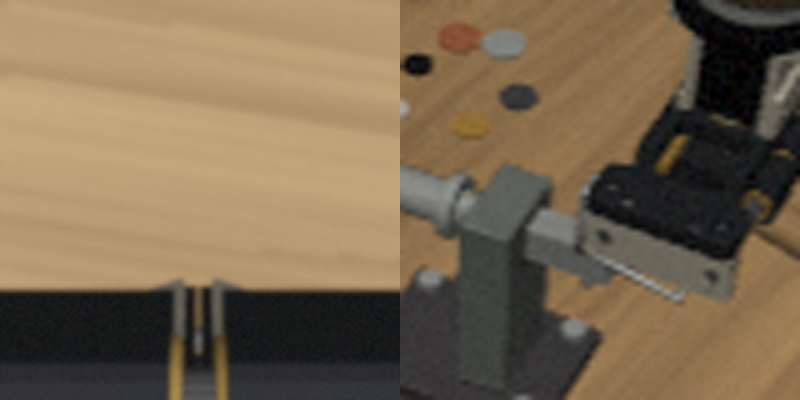

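```bash
cat > arc.py <<'E'
from h import *
import sys
p,A,o=cur();print(o["t"],p.round(4),o["joints"].round(2),"F",o["contact_force"].round(1))
for th in map(float,sys.argv[1].split(",")):
    d,t=delta(p,A,*bailpose(th,np.degrees(th)/2));print(th,d,t)
E
python3 arc.py .1,.2,.3,.4,.5
```

```text
14.5833 [ 0.5043 -0.228   0.1931] [ 1.23  0.7  -1.14  1.89  0.75  1.    1.51] F [ 0.4 -0.1  0.5]
0.1 [ 0.005  -0.0004  0.0029] [-0.22 -0.08 -0.09]
0.2 [ 0.0108 -0.0004  0.0001] [-0.22 -2.95 -0.08]
0.3 [ 0.0167 -0.0004 -0.0022] [-0.23 -5.81 -0.08]
0.4 [ 0.0227 -0.0004 -0.0039] [-0.23 -8.68 -0.07]
0.5 [ 0.0286 -0.0004 -0.005 ] [ -0.23 -11.54  -0.07]
```

Request:
move_arm:
  deltas:
    - [[-1, 0.005, 0, 0.0025, 0, 0, 0], [-1, 0.011, 0, 0, 0, -2.9, 0], [-1, 0.0165, 0, -0.002, 0, -5.8, 0], [-1, 0.0225, 0, -0.004, 0, -8.7, 0], [-1, 0.0285, 0, -0.005, 0, -11.5, 0]]

```text
t: 15.0
tool_pos: [0.5023, -0.2287, 0.1657]
tool_rot: [-0.051, 0.61, 0.065, 0.788]
contact_force: [0.4, -0.4, 1.0]
width: 0.0004
```

```bash
python3 arc.py .5,.6,.7,.8,.9,1.0
python3 - <<'E'
from h import *
s,d=r.grab_frame("side");t,d=r.grab_frame("top")
cv2.imwrite("pics/a13.png",np.hstack([cv2.resize(t[140:210,340:410],None,fx=400/70,fy=400/70,interpolation=2),cv2.resize(s[100:180,280:360],None,fx=5,fy=5,interpolation=2)]))
E
```

```text
15.0 [ 0.5023 -0.2287  0.1657] [ 1.35  0.7  -1.15  2.04  0.83  0.7   1.48] F [ 0.4 -0.4  1. ]
0.5 [ 0.001  -0.     -0.0018] [-0.2   0.26  0.06]
0.6 [ 0.0066 -0.     -0.0036] [-0.2  -2.61  0.07]
0.7 [ 0.0121 -0.     -0.0048] [-0.2  -5.47  0.07]
0.8 [ 0.0176 -0.     -0.0055] [-0.2  -8.34  0.08]
0.9 [ 0.023  -0.     -0.0057] [ -0.19 -11.2    0.08]
1.0 [ 0.0282 -0.     -0.0054] [ -0.19 -14.06   0.09]
```

View pics/a13.png

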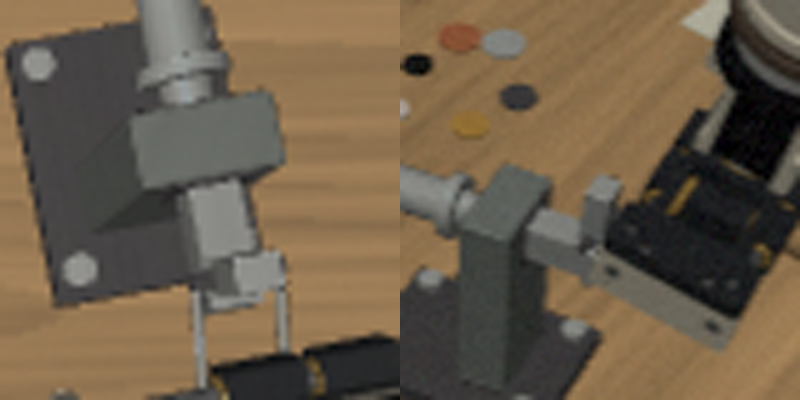

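The finger is on the bar and the bail is swinging (about 1 N). Joint 6 is falling towards its limit, so I'll cap the tilt near 28°; the clearances still allow it.

```bash
cat > arc.py <<'E'
from h import *
import sys
p,A,o=cur();print(o["t"],p.round(4),o["joints"].round(2),"F",o["contact_force"].round(1))
for th in map(float,sys.argv[1].split(",")):
    ph=min(np.degrees(th)/2,14.3+(np.degrees(th)-28.6)*.28);d,t=delta(p,A,*bailpose(th,ph,0,.004));print(th,ph,d,t)
E
python3 arc.py .5,.6,.7,.8,.9,1.0
```

```text
15.1 [ 0.5001 -0.2292  0.1643] [ 1.35  0.7  -1.15  2.04  0.83  0.71  1.48] F [-0.2 -0.4  1.5]
0.5 14.313409131831525 [ 0.0002  0.0001 -0.0003] [-0.3  -0.02  0.  ]
0.6 15.91769095819783 [ 0.0057  0.0001 -0.0005] [-0.3  -1.62  0.01]
0.7 17.521972784564134 [ 0.011   0.0001 -0.0002] [-0.3  -3.23  0.01]
0.8 19.12625461093044 [0.0162 0.0001 0.0006] [-0.3  -4.83  0.02]
0.9 20.73053643729675 [0.0211 0.0001 0.0019] [-0.3  -6.44  0.02]
1.0 22.334818263663053 [0.0258 0.0001 0.0036] [-0.3  -8.04  0.03]
```

Request:
move_arm:
  deltas:
    - [[-1, 0.0057, 0, -0.0005, 0, -1.6, 0], [-1, 0.011, 0, -0.0002, 0, -3.2, 0], [-1, 0.0162, 0, 0.0006, 0, -4.8, 0], [-1, 0.0211, 0, 0.0019, 0, -6.4, 0], [-1, 0.0258, 0, 0.0036, 0, -8, 0]]

```text
t: 15.52
tool_pos: [0.5122, -0.2273, 0.1416]
tool_rot: [-0.046, 0.554, 0.069, 0.828]
contact_force: [-0.3, 0.0, 1.3]
width: 0.0007
```

```bash
python3 arc.py 1.0,1.1,1.2,1.3,1.35,1.4
python3 - <<'E'
from h import *
s,d=r.grab_frame("side");t,d=r.grab_frame("top")
cv2.imwrite("pics/a14.png",np.hstack([cv2.resize(t[140:210,340:410],None,fx=400/70,fy=400/70,interpolation=2),cv2.resize(s[100:180,280:360],None,fx=5,fy=5,interpolation=2)]))
E
```

```text
15.5167 [ 0.5122 -0.2273  0.1416] [ 1.36  0.72 -1.09  2.1   0.95  0.48  1.42] F [-0.3  0.   1.3]
1.0 22.334818263663053 [ 0.0003  0.0002 -0.0028] [-0.2   0.06  0.1 ]
1.1 23.939100090029356 [ 0.0049  0.0003 -0.0013] [-0.2  -1.55  0.1 ]
1.2 25.54338191639566 [0.0091 0.0003 0.0007] [-0.2  -3.15  0.11]
1.3 27.14766374276197 [0.013  0.0003 0.003 ] [-0.2  -4.75  0.11]
1.35 27.949804655945123 [0.0148 0.0003 0.0043] [-0.19 -5.56  0.11]
1.4 28.751945569128267 [0.0165 0.0003 0.0057] [-0.19 -6.36  0.11]
```

View pics/a14.png

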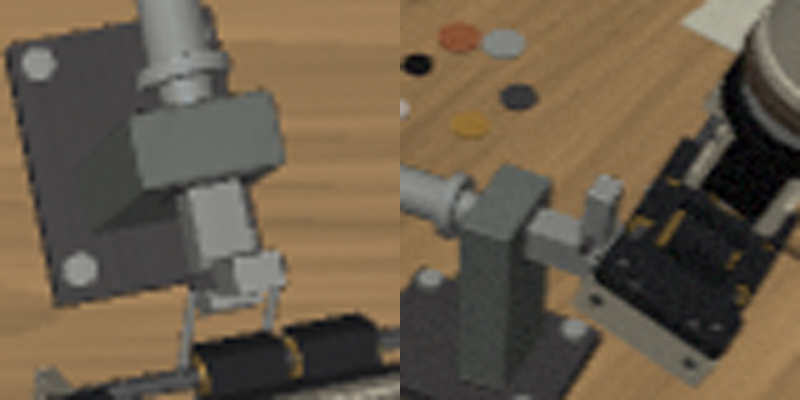

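Request:
move_arm:
  deltas:
    - [[-1, 0.0025, 0, -0.0035, 0, -0.8, 0], [-1, 0.005, 0, -0.003, 0, -1.6, 0], [-1, 0.007, 0, -0.002, 0, -2.4, 0], [-1, 0.009, 0, -0.001, 0, -3.2, 0], [-1, 0.0115, 0, 0, 0, -4, 0]]

```text
t: 16.03
tool_pos: [0.5177, -0.2264, 0.1319]
tool_rot: [-0.044, 0.524, 0.07, 0.848]
contact_force: [1.2, 0.6, 7.2]
width: 0.0007
```

```bash
python3 arc.py 1.2,1.25,1.3,1.35,1.4,1.45
python3 - <<'E'
from h import *
s,d=r.grab_frame("side");t,d=r.grab_frame("top")
cv2.imwrite("pics/a15.png",np.hstack([cv2.resize(t[140:210,340:410],None,fx=400/70,fy=400/70,interpolation=2),cv2.resize(s[100:180,280:360],None,fx=5,fy=5,interpolation=2)]))
E
```

```text
16.0333 [ 0.5177 -0.2264  0.1319] [ 1.35  0.72 -1.04  2.13  1.01  0.36  1.37] F [1.2 0.6 7.2]
1.2 25.54338191639566 [-0.002   0.0002 -0.0006] [-0.14  1.    0.12]
1.25 26.345522829578815 [0.0001 0.0002 0.0004] [-0.14  0.2   0.12]
1.3 27.14766374276197 [0.0021 0.0002 0.0015] [-0.14 -0.6   0.12]
1.35 27.949804655945123 [0.004  0.0002 0.0026] [-0.14 -1.4   0.13]
1.4 28.751945569128267 [0.0058 0.0003 0.0039] [-0.14 -2.2   0.13]
1.45 29.554086482311423 [0.0075 0.0003 0.0052] [-0.14 -3.01  0.13]
```

View pics/a15.png

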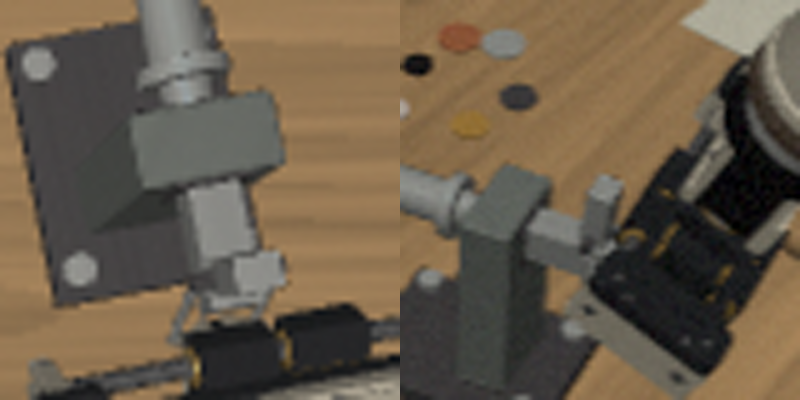

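The upward force has risen to 7 N, more than the hinge should need. I'll look closer before pushing further.

Run:
```python
from h import *
s,d=r.grab_frame("side");w,dw=r.grab_frame("wrist")
cv2.imwrite("pics/a16.png",np.hstack([cv2.resize(s[125:165,300:345],None,fx=10,fy=10,interpolation=2),cv2.resize(w[200:300,230:330],None,fx=4,fy=4,interpolation=2)[:400]]) )
p,A,o=cur();print(p,o["contact_force"],o["torque"])
```

```text
[ 0.51772712 -0.22627799  0.13201616] [1.34371478 0.52004069 6.5445225 ] [ 0.18590619 -0.49583665  0.00648432]
```

View pics/a16.png

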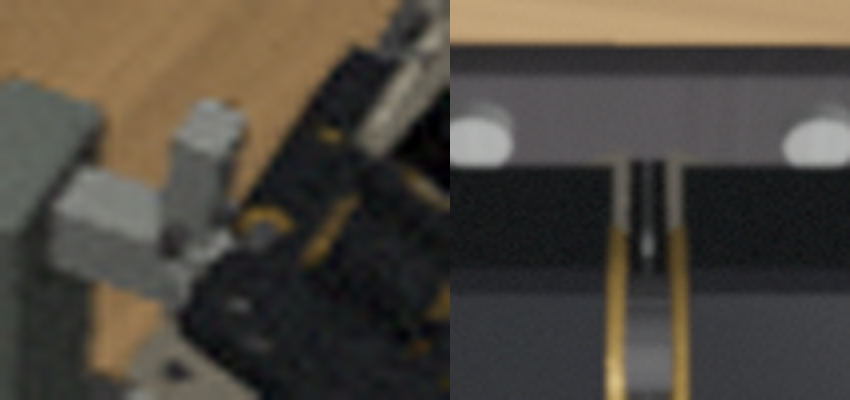

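The force is mostly downward friction, from my having dragged the tip back under the bar. The bar itself is at about 1.25–1.3 rad. The last part has to be pushed forwards instead.

Request:
move_arm:
  deltas:
    - [[-1, 0, 0, 0.0015, 0, 0, 0], [-1, 0, 0, 0.003, 0, -0.5, 0], [-1, 0.0005, 0, 0.004, 0, -1, 0], [-1, 0.001, 0, 0.0045, 0, -1.5, 0], [-1, 0.0015, 0, 0.005, 0, -2, 0]]

```text
t: 16.65
tool_pos: [0.5199, -0.2255, 0.1306]
tool_rot: [-0.042, 0.511, 0.071, 0.856]
contact_force: [-1.7, -0.2, 1.2]
width: 0.0002
```

```bash
python3 arc.py 1.3,1.35,1.4,1.45;python3 - <<'E'
from h import *
p,A,o=cur();print(o["torque"])
E
```

```text
16.65 [ 0.5199 -0.2255  0.1306] [ 1.35  0.71 -1.02  2.15  1.04  0.31  1.35] F [-1.7 -0.2  1.2]
1.3 27.14766374276197 [-0.0002 -0.0002 -0.0001] [-0.24  1.14  0.05]
1.35 27.949804655945123 [ 0.0018 -0.0002  0.0011] [-0.24  0.34  0.05]
1.4 28.751945569128267 [ 0.0036 -0.0002  0.0023] [-0.24 -0.46  0.05]
1.45 29.554086482311423 [ 0.0053 -0.0002  0.0036] [-0.24 -1.26  0.06]
[-0.04930579  0.62343185 -0.01093112]
```

Request:
move_arm:
  deltas:
    - [[-1, 0.0003, 0, 0.0008, 0, 0, 0], [-1, 0.0006, 0, 0.0016, 0, 0, 0], [-1, 0.0009, 0, 0.0024, 0, 0, 0], [-1, 0.0012, 0, 0.003, 0, 0, 0], [-1, 0.0012, 0, 0.003, 0, 0, 0]]

```text
t: 17.07
tool_pos: [0.5235, -0.2247, 0.1313]
tool_rot: [-0.042, 0.511, 0.071, 0.855]
contact_force: [-1.6, -1.2, 0.5]
width: 0.0006
```

```bash
python3 arc.py 1.3,1.35,1.4,1.45;python3 - <<'E'
from h import *
p,A,o=cur();print(o["torque"])
s,d=r.grab_frame("side");t,d=r.grab_frame("top")
cv2.imwrite("pics/a17.png",np.hstack([cv2.resize(t[165:205,355:395],None,fx=10,fy=10,interpolation=2),cv2.resize(s[125:165,305:345],None,fx=10,fy=10,interpolation=2)]))
E
```

```text
17.0667 [ 0.5235 -0.2247  0.1313] [ 1.34  0.72 -1.02  2.14  1.04  0.31  1.35] F [-1.6 -1.2  0.5]
1.3 27.14766374276197 [-0.0013 -0.0004 -0.0036] [-0.22  1.14  0.04]
1.35 27.949804655945123 [ 0.0006 -0.0004 -0.0025] [-0.22  0.34  0.04]
1.4 28.751945569128267 [ 0.0025 -0.0004 -0.0013] [-0.22 -0.47  0.04]
1.45 29.554086482311423 [ 0.0042 -0.0004  0.    ] [-0.22 -1.27  0.04]
[-0.0998364   0.81905274 -0.04702182]
```

View pics/a17.png

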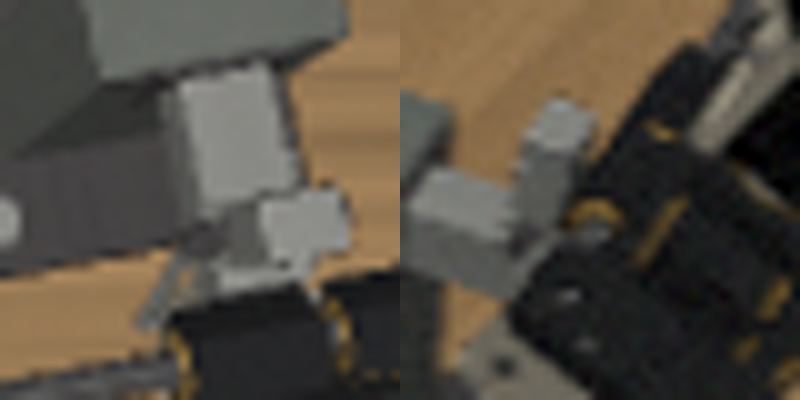

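The contact is clean now (about 2 N at the tip), and the geometry gives a bail angle of about 1.33 rad. I'll press on to the stop.

Request:
move_arm:
  deltas:
    - [[-1, 0.0005, 0, 0.0005, 0, 0, 0], [-1, 0.001, 0, 0.001, 0, 0, 0], [-1, 0.0015, 0, 0.0015, 0, 0, 0], [-1, 0.002, 0, 0.002, 0, 0, 0], [-1, 0.002, 0, 0.002, 0, 0, 0]]

```text
t: 17.58
tool_pos: [0.5265, -0.2243, 0.1307]
tool_rot: [-0.042, 0.511, 0.071, 0.856]
contact_force: [-2.2, -0.8, 0.4]
width: 0.0001
```

```bash
cat > th.py <<'E'
from h import *
p,A,o=cur();u=np.array([np.cos(np.radians(YAW)),np.sin(np.radians(YAW)),0])
n=A[:,0];ph=np.arctan2(n@u,-n[2]);d=p-np.r_[H,.126];s,h=d@u,d[2]
S=(.068+s*np.sin(ph)-h*np.cos(ph))/.056;print("phi",np.degrees(ph),"S",S,"theta",ph+np.arcsin(min(1,S)),"F",o["contact_force"].round(1),o["torque"].round(2),o["t"],o["joints"][5])
E
python3 th.py
```

```text
phi 28.332033384859205 S 0.7781880246993526 theta 1.3862627369362226 F [-2.2 -0.8  0.4] [-0.06  0.89  0.06] 17.5833 0.3117520151433777
```

Request:
move_arm:
  deltas:
    - [[-1, 0.0005, 0, 0, 0, 0, 0], [-1, 0.001, 0, 0, 0, 0, 0], [-1, 0.0015, 0, 0, 0, 0, 0], [-1, 0.0015, 0, 0, 0, 0, 0], [-1, 0.0015, 0, 0, 0, 0, 0]]

```text
t: 18.0
tool_pos: [0.5277, -0.2242, 0.1298]
tool_rot: [-0.042, 0.51, 0.071, 0.856]
contact_force: [-1.1, -0.6, 2.6]
width: 0.0006
```

```bash
python3 th.py
```

```text
phi 28.39485117949646 S 0.8010525779772704 theta 1.4246352157485718 F [-1.1 -0.6  2.6] [0.   0.48 0.01] 18.0 0.30833322806631597
```

Request:
move_arm:
  deltas:
    - [[-1, 0.0005, 0, 0, 0, 0, 0], [-1, 0.001, 0, 0, 0, 0, 0], [-1, 0.0015, 0, 0, 0, 0, 0], [-1, 0.0015, 0, 0, 0, 0, 0], [-1, 0.0015, 0, 0, 0, 0, 0]]

```text
t: 18.42
tool_pos: [0.5284, -0.2241, 0.1286]
tool_rot: [-0.042, 0.51, 0.071, 0.856]
contact_force: [-0.1, 0.5, 4.1]
width: 0.0006
```

```bash
python3 th.py
```

```text
phi 28.40234974525776 S 0.8272568947346192 theta 1.4699220043407035 F [-0.1  0.5  4.1] [ 0.03  0.17 -0.07] 18.4167 0.3053720343860244
```

The force is rising at an estimated 1.4+ rad. I'll back off along the tool axis and look.

Request:
move_arm:
  deltas:
    - [[-1, -0.004, 0, -0.002, 0, 0, 0], [-1, -0.012, 0, -0.008, 0, 0, 0], [-1, -0.025, 0, -0.025, 0, 3, 0], [-1, -0.045, 0, -0.035, 0, 8, 0], [-1, -0.065, 0, -0.045, 0, 13, 0]]

```text
t: 18.83
tool_pos: [0.4554, -0.2354, 0.1634]
tool_rot: [-0.049, 0.607, 0.067, 0.79]
contact_force: [0.1, -1.3, -0.3]
width: 0.0008
```

Run:
```python
from h import *
p,A,o=cur();print(o["t"],p,o["joints"].round(2),o["contact_force"])
s,d=r.grab_frame("side");t,d=r.grab_frame("top");w,d=r.grab_frame("wrist");cv2.imwrite("pics/w18.png",w);cv2.imwrite("pics/s18.png",s);cv2.imwrite("pics/t18.png",t)
cv2.imwrite("pics/a18.png",np.hstack([cv2.resize(t[165:205,355:395],None,fx=10,fy=10,interpolation=2),cv2.resize(s[125:175,300:350],None,fx=8,fy=8,interpolation=2)]))
```

```text
18.8333 [ 0.45536039 -0.23539462  0.16338465] [ 1.48  0.68 -1.21  2.12  0.83  0.67  1.52] [ 0.0904389  -1.32129059 -0.25587311]
```

View pics/a18.png

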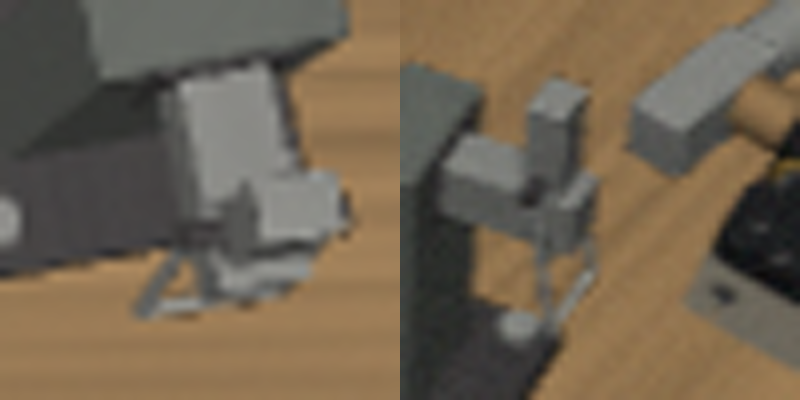

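View pics/w18.png

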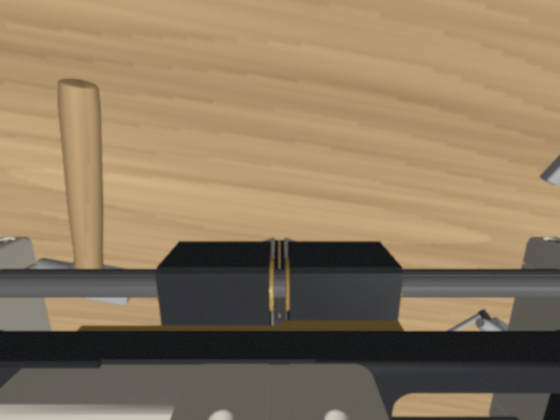

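The bail hangs down around the tang: bar from (548,330) to (588,278) in the side crop, left corner at (148,312) in the top crop. I'll compare that with the projections for different angles.

Run:
```python
from h import *
u=np.array([np.cos(np.radians(YAW)),np.sin(np.radians(YAW)),0]);v=np.array([-u[1],u[0],0]);k=np.array([0,0,1.])
for th in (1.1,1.2,1.25,1.3,1.4):
    B=np.r_[H,.126]-.056*(np.cos(th)*u+np.sin(th)*k)
    L=[B+.016*v,B-.016*v]
    a=proj("top",L);b=proj("side",L)
    print(th,"top",((a-[355,165]+.5)*10-.5).round(0).tolist(),"side",((b-[300,125]+.5)*8-.5).round(0).tolist())
h=[np.r_[H,.156]];print("head top",((proj("top",h)-[355,165]+.5)*10).round(0),((proj("side",h)-[300,125]+.5)*8).round(0))
def tri(a,b):
    o1,d1=ray("top",*a);o2,d2=ray("side",*b);d1/=np.linalg.norm(d1);d2/=np.linalg.norm(d2)
    q=np.linalg.lstsq(np.c_[d1,-d2],o2-o1,rcond=None)[0];p,q=o1+q[0]*d1,o2+q[1]*d2
    return (p+q)/2,np.linalg.norm(p-q)
P,e=tri((355+14.8-.5,165+31.2-.5),(300+548.5/8-.5-50,125+33.0*1.25-.5)) if 0 else tri((355+14.35,165+30.75),(300+148.5/8-.5,125+330.5/8-.5))
d=P-np.r_[H,.126];print(P,e,d@u,d@v,d[2],"theta",np.arctan2(-d[2],-d@u))
```

```text
1.1 top [[159.0, 375.0], [299.0, 348.0]] side [[189.0, 335.0], [228.0, 275.0]]
1.2 top [[152.0, 354.0], [291.0, 327.0]] side [[175.0, 335.0], [213.0, 275.0]]
1.25 top [[149.0, 343.0], [288.0, 316.0]] side [[167.0, 335.0], [206.0, 275.0]]
1.3 top [[146.0, 332.0], [284.0, 305.0]] side [[159.0, 334.0], [198.0, 274.0]]
1.4 top [[139.0, 309.0], [278.0, 282.0]] side [[144.0, 332.0], [183.0, 271.0]]
head top [[299. 203.]] [[151.  98.]]
[ 0.55606597 -0.20514378  0.07036315] 0.00033783680292268287 -0.010388359456853577 0.014209697468543501 -0.05563684656254242 theta 1.3862046417893106
```

The bail is at about 1.39 rad (stop at 1.4), and the two views agree to 0.3 mm. I'll take one look from above to confirm the head is still home.

Run:
```python
from h import *
p,A,o=cur();print(delta(p,A,[.46,-.235,.29],down(9.7)));print(delta(np.array([.46,-.235,.29]),down(9.7),[.555,-.218,.29],down(9.7)))
```

```text
(array([-0.1203,  0.001 ,  0.0346]), array([-0.24, 15.46,  0.05]))
(array([0.    , 0.0008, 0.0965]), array([0., 0., 0.]))
```

Request:
move_arm:
  deltas:
    - [[-1, -0.025, 0, 0.007, 0, 3, 0], [-1, -0.05, 0, 0.014, 0, 6, 0], [-1, -0.075, 0, 0.021, 0, 9, 0], [-1, -0.1, 0, 0.028, 0, 12, 0], [-1, -0.12, 0, 0.0346, 0, 15.5, 0]]

```text
t: 19.4
tool_pos: [0.46, -0.2359, 0.2895]
tool_rot: [-0.058, 0.706, 0.058, 0.703]
contact_force: [0.9, -0.5, -0.1]
width: 0.0011
```

Request:
move_arm:
  deltas:
    - [[-1, 0, 0, 0.025, 0, 0, 0], [-1, 0, 0, 0.05, 0, 0, 0], [-1, 0, 0, 0.075, 0, 0, 0], [-1, 0, 0, 0.095, 0, 0, 0], [-1, 0, 0, 0.095, 0, 0, 0]]

```text
t: 19.82
tool_pos: [0.5572, -0.2182, 0.2875]
tool_rot: [-0.059, 0.704, 0.06, 0.705]
contact_force: [-0.8, -0.3, 1.0]
width: 0.0001
```

Run:
```python
from h import *
p,A,o=cur();print(o["t"],p,o["contact_force"].round(1))
i,D=r.grab_frame("wrist");C=cloud("wrist",D,o)
u,v=proj("wrist",np.r_[H,.156],o).astype(int);print(u,v)
print("head",C[v-4:v+5,u-4:u+5,2].round(4)[::2,::2], C[v,u])
c=i[v-60:v+40,u-50:u+50];s,d=r.grab_frame("side")
cv2.imwrite("pics/a19.png",np.hstack([cv2.resize(c,(400,400),interpolation=2),cv2.resize(s[125:175,295:345],None,fx=8,fy=8,interpolation=2)]))
z=C[...,2];m=(abs(z-.156)<.006)&(np.hypot(C[...,0]-H[0],C[...,1]-H[1])<.02)
print("head mean",C[m].mean(0),m.sum())
```

```text
19.8167 [ 0.55716508 -0.21823087  0.28746805] [-0.8 -0.3  1. ]
277 233
head [[0.1563 0.1562 0.1572 0.1564 0.156 ]
 [0.1563 0.157  0.1564 0.1557 0.1563]
 [0.1568 0.1572 0.1563 0.1563 0.1566]
 [0.1568 0.1574 0.1573 0.1568 0.1567]
 [0.156  0.1576 0.1547 0.1563 0.1561]] [ 0.56793425 -0.21785143  0.15627151]
head mean [ 0.56631648 -0.21877798  0.15590857] 374
```

View pics/a19.png

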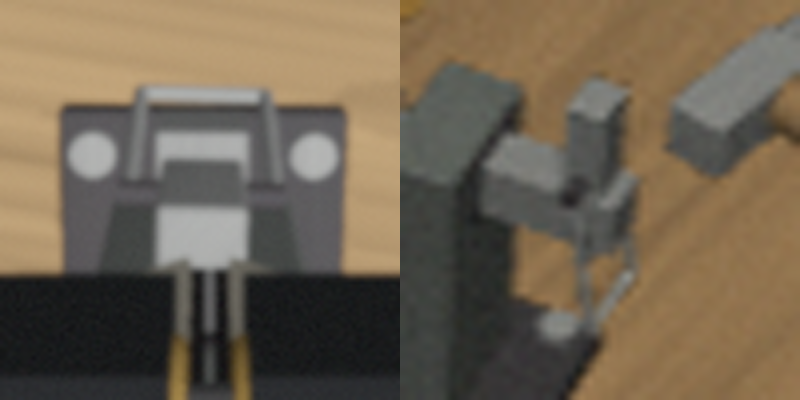

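The head top is at z ≈ 0.156 and level, so its underside is on the tang at 0.120. The bail is down below the tang's free end and the gripper is clear, so I'm handing in.

Run:
```python
from plant import r
print(r.get_obs()["t"]);print(r.job_done())
```

```text
19.9167
the job is handed in; nothing more can be done
None
```

I took the middle-sized linchpin out of the stand, put it fully down through the tang's hole, swung its bail down to the stop and let go. The job was handed in at 19.9 s, and no verdict is reported.

**Last checks**
- **Pin:** The head top measures z ≈ 0.156 and is level, so its underside is on the tang top at 0.120. It is about 1 mm from the measured hole centre.
- **Bail:** Triangulated from the top and side cameras, it is at about 1.39 rad, against the stop at 1.4. The angle worked out from the pushing tool read too high, at 1.47, so I went by the cameras.
- **Gripper:** It is clear of everything and holding nothing.
- **Jar, pliers and hammer:** The arm never went to any of them. I did not measure their positions again at the end.

**Forces:** The largest reading was 7 N, partway through the swing, when the fingertip dragged back under the bar. I changed to pushing forwards and it fell to about 2 N. Seating the pin read about 6 N. These are readings taken at the end of each move, so a brief peak in between would not show.

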